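Check a photometer with its reference slide

TASK

Check the photometer with its reference slide: press the round lamp key, then the triangular key that points to the instrument's back (next programme), then, with the slot still empty, the square zero key. Then take the slide with the round window out of its tray, push it into the slot in the photometer's right side until its shoulders meet the frame, and press the long bar key to read. Press the keys one at a time and right down, never the other triangular key, and leave the other slide and everything else on the bench where it is.

Things in the scene. Friction and masses are not known exactly. Their poses are not given: they have to be found in the camera images.
- photometer: White photometer, 174 (x) x 204 (y) mm, fixed to the bench; its deck slopes up from 56 mm high in front to 92 mm at the back. Origin: centre of its underside; -x is its front (toward the robot), y its left, z up. Five grey keys in two rows on a black plate, 47 to 55 mm from centre to centre. A water bath stands to its left, a tall tank behind the tray.
- slot_mouth (a point): Slot in the photometer's right (-y) side: centre of the slot's floor at the outer face, 40 mm above the bench. Axes as the photometer's; a slide goes in level along +y. 39 mm wide (x), 11 mm high, 75 mm deep, in a black frame. Home: the slide's shoulders meet the frame, its origin at this point (at most 3 mm higher), its x axis along +y.
- slide_tray: Grey fitted tray, 146 (x) x 146 (y) x 24 mm, fixed. Origin: centre of its underside; z up. The two slides lie flat in recesses at y = +36 and -36 mm (which is where varies), blades to +x, undersides 12 mm above the bench, tops 4 mm below the walls. Handles and blade tips lie between close walls and cannot be gripped there.
- finger_channel (a point): Middle of the tray's finger channel, on its floor 4 mm above the bench; axes as the tray's. It runs open across the whole tray along y, 46 mm wide (x). Only here can a blade's sides be gripped (36 mm apart; 36 mm between the two blades), 27 mm ahead of the shoulders. So held, a slide cannot go home: it must be put down and taken again by the handle.
- slide_round: Flat aluminium slide, 125 mm long, 8 mm thick. Origin: centre line, underside, at the shoulders where blade and handle meet; z up. Blade: 70 mm to +x, 36 mm wide, its last 8 mm tapered. Handle: 55 mm to -x, 50 mm wide, ribbed. The same upside down. 0.08 to 0.13 kg. This one has a single round window of dark glass, 24 mm across, in its blade. The shoulders (7 mm each side) are its depth stop.
- slide_oblong: Flat aluminium slide, 125 mm long, 8 mm thick. Origin: centre line, underside, at the shoulders where blade and handle meet; z up. Blade: 70 mm to +x, 36 mm wide, its last 8 mm tapered. Handle: 55 mm to -x, 50 mm wide, ribbed. This one has a long rectangular window of dark glass, 44 x 16 mm, in its blade; it stays in the tray.
- key_lamp_top (a point): Centre of the top face of the round lamp key, 25 mm across, rear row, left. x, y, z axes as the key's: z is the key's travel axis, leaning 0.2 rad from vertical toward the user (the deck slopes); x points up the slope to the instrument's back, y to its left. The top stands 10 mm above the deck.
- key_lamp (a joint): Travel of the round lamp key, 25 mm across, rear row, left in m: 0 released, 0.006 fully down; it counts as pressed beyond 0.004. Its spring takes about 1.4 N to start and 4.5 N to go fully down; it springs back by itself. Any straight push from above works.
- key_next_top (a point): Centre of the top face of the triangular 'next programme' key, 32 mm sides, rear row, middle, its point to the instrument's back. x, y, z axes as the key's: z is the key's travel axis, leaning 0.2 rad from vertical toward the user (the deck slopes); x points up the slope to the instrument's back, y to its left. The top stands 10 mm above the deck.
- key_next (a joint): Travel of the triangular 'next programme' key, 32 mm sides, rear row, middle, its point to the instrument's back in m: 0 released, 0.006 fully down; it counts as pressed beyond 0.004. Its spring takes about 1.4 N to start and 4.5 N to go fully down; it springs back by itself. Any straight push from above works.
- key_back_top (a point): Centre of the top face of the other triangular key ('previous programme', not wanted), 32 mm sides, rear row, right, its point to the front. x, y, z axes as the key's: z is the key's travel axis, leaning 0.2 rad from vertical toward the user (the deck slopes); x points up the slope to the instrument's back, y to its left. The top stands 10 mm above the deck.
- key_back (a joint): Travel of the other triangular key ('previous programme', not wanted), 32 mm sides, rear row, right, its point to the front in m: 0 released, 0.006 fully down; it counts as pressed beyond 0.004. Its spring takes about 1.4 N to start and 4.5 N to go fully down; it springs back by itself. Any straight push from above works.
- key_zero_top (a point): Centre of the top face of the square zero key, 24 x 24 mm, front row, left. x, y, z axes as the key's: z is the key's travel axis, leaning 0.2 rad from vertical toward the user (the deck slopes); x points up the slope to the instrument's back, y to its left. The top stands 10 mm above the deck.
- key_zero (a joint): Travel of the square zero key, 24 x 24 mm, front row, left in m: 0 released, 0.006 fully down; it counts as pressed beyond 0.004. Its spring takes about 1.4 N to start and 4.5 N to go fully down; it springs back by itself. Any straight push from above works.
- key_read_top (a point): Centre of the top face of the long bar-shaped read key, 22 x 66 mm (long along y), front row, right. x, y, z axes as the key's: z is the key's travel axis, leaning 0.2 rad from vertical toward the user (the deck slopes); x points up the slope to the instrument's back, y to its left. The top stands 10 mm above the deck.
- key_read (a joint): Travel of the long bar-shaped read key, 22 x 66 mm (long along y), front row, right in m: 0 released, 0.006 fully down; it counts as pressed beyond 0.004. Its spring takes about 1.4 N to start and 4.5 N to go fully down; it springs back by itself. Any straight push from above works.
- erlenmeyer_1: Bystander: glass conical flask, 70 mm across its foot, 125 mm tall. Origin: centre of its underside.
- beaker_2: Bystander: small glass beaker, 59 mm across, 70 mm tall. Origin: centre of its underside.
- tape_roll_1: Bystander: flat roll of tape, 60 mm across, 19 mm tall. Origin: centre of its underside.
- timer_1: Bystander: flat bench timer, 68 x 77 x 16 mm. Origin: centre of its underside.
- reagent_bottle_2: Bystander: white screw-cap bottle, 62 mm across, 141 mm tall. Origin: centre of its underside.

How it is judged (in metres and radians):
On the way, in this order (a step that is already met when the one before it is completed fails the run):
1. the round lamp key is pressed (value of joint key_lamp above 0.004 m), for 0.04 s.
2. then the triangular key that points to the back (value of joint key_next above 0.004 m), for 0.04 s.
3. then the square zero key, the slot still empty (value of joint key_zero above 0.004 m), for 0.04 s.
4. then the slide with the round window is home in the slot (y of slide_round in the frame of slot_mouth between -0.003 and 0.003 m and x of slide_round in the frame of slot_mouth between -0.004 and 0.004 m and z of slide_round in the frame of slot_mouth between -0.004 and 0.006 m and angle between the x axis of slide_round and the y axis of photometer, either way round below 0.06 rad), for 0.2 s.
5. then the long bar key is pressed, the slide still home (all of step 4 and value of joint key_read above 0.004 m), for 0.04 s.
At the end, for the whole second after the job is handed in: The slide with the round window rests home in the slot: its shoulders within 3 mm of the frame, its axis within 4 mm and 0.06 rad of the slot's. All keys are up again (within 2 mm), the other slide is within 15 mm of its start and every bystander within 20 mm and upright (all of step 4 and linear speed of slide_round below 0.01 m/s and value of joint each of key_lamp, key_next, key_back, key_zero, key_read below 0.002 m and distance of slide_oblong from where it was at the start of the episode below 0.015 m and distance of each of erlenmeyer_1, beaker_2, tape_roll_1, timer_1, reagent_bottle_2 from where it was at the start of the episode below 0.02 m and angle between each of erlenmeyer_1, beaker_2, reagent_bottle_2's own z axis and vertical below 0.35 rad); the robot touches nothing.
It fails at once if two keys are down at the same time (value of joint each of key_next, key_lamp above 0.003 m or value of joint each of key_back, key_lamp above 0.003 m or value of joint each of key_back, key_next above 0.003 m or value of joint each of key_zero, key_lamp above 0.003 m or value of joint each of key_zero, key_next above 0.003 m or value of joint each of key_zero, key_back above 0.003 m or value of joint each of key_read, key_lamp above 0.003 m or value of joint each of key_read, key_next above 0.003 m or value of joint each of key_read, key_back above 0.003 m or value of joint each of key_read, key_zero above 0.003 m).
It fails at once if the key that steps the programme back is pressed (value of joint key_back above 0.003 m).
It fails at once if the zero key is pressed while the slide is in the slot (value of joint key_zero above 0.003 m and y of slide_round in the frame of slot_mouth above -0.068 m and x of slide_round in the frame of slot_mouth between -0.02 and 0.02 m and z of slide_round in the frame of slot_mouth between -0.01 and 0.02 m).
It fails at once if the read key is pressed while the slide is not home in the slot (value of joint key_read above 0.003 m and not (y of slide_round in the frame of slot_mouth between -0.003 and 0.003 m and x of slide_round in the frame of slot_mouth between -0.004 and 0.004 m and z of slide_round in the frame of slot_mouth between -0.004 and 0.006 m and angle between the x axis of slide_round and the y axis of photometer, either way round below 0.06 rad)).
It fails at once if the other slide is moved more than 15 mm, or a bystander more than 20 mm, or one is tipped (distance of slide_oblong from where it was at the start of the episode above 0.015 m or distance of any of erlenmeyer_1, beaker_2, tape_roll_1, timer_1, reagent_bottle_2 from where it was at the start of the episode above 0.02 m or angle between any of erlenmeyer_1, beaker_2, reagent_bottle_2's own z axis and vertical above 0.35 rad).
It also fails if it takes over 70 s, if anything falls off the work surface, if the arm or the gripper's body presses on something with over 40 N, if the wrist force passes 120 N, or if a joint passes its speed limit or range.

ROBOT

A 6-joint arm with a two-finger parallel gripper is mounted at the origin on a cart in front of the work surface, level with it; the furniture and walls round the work are solid. World frame = base frame: x ahead of the robot, y to its left, z up, the work surface at z = 0. Lengths are in mm, angles in rad, forces in N, time in s.
With the tool pointing down it reaches from about 275 to 1000 mm from the base axis. Payload 8.4 kg.
Tool frame: the origin (TCP) lies midway between the tips of the shut fingers; the grasp point (between the pads) lies 19 mm behind it; z points along the fingers, y is the line along which they close (so a half turn about z gives the same grasp; the last joint's range is limited). The gripper opens to 85 mm and grips with 20 to 120 N. Pads are 22 mm wide; open, the fingers measure 114 mm over their backs; the gripper's body (76 mm by 85 mm) begins 54 mm behind the grasp point. The pads swing forward as they close: fully open they stand 13 mm farther back than shut.
Start: joints at [-1.124, 0.353, 1.633, -0, 1.155, -0.002], TCP at [271.177, -563.108, 209.381] pointing down, gripper open.
Joint ranges: [-2.63, 2.63], [-0.92, 2.1], [0.06, 2.66], [-1.3, 4.44], [0, 2.69], [-3.02, 3.02]. Speed limits (rad/s): [2.22, 2.22, 2.79, 3.14, 3.14, 3.14].

INTERFACE

Orientations are given as [roll, pitch, yaw] about the fixed x, y, z axes, in that order (R = Rz(yaw) Ry(pitch) Rx(roll)).
In Python, from rig import telemetry, optics, r gives the robot as it stands.
- The arm moves only by the tool play_rows, never from a script. Its arguments are lists of equal length, an entry for each row: "dp": the shift along the tool's x, y, z in units of 40 mm (1.0 is 40 mm), a list of three; "rot": the turn, a rotation vector about the tool's x, y, z in units of 6 degrees (1.0 is 6 degrees), a list of three. In form: {"dp": [[tx, ty, tz], ...], "rot": [[ax, ay, az], ...]}. A call has 1 to 5 rows; each row is the pose to reach, as a shift and turn from the pose commanded when the call began, along the tool's axes at that moment; what a row does not reach only later rows make up. A row lasts 1/12 s, in which the tool goes at most 41.7 mm and 7.16 degrees, less where a joint would pass 70% of its speed; a pose out of reach is approached as far as the arm can. A call with a gripper value outside its range is refused whole. "fingers" is the opening, from 0 (shut) to 1 (fully open), set as the call begins (left out, the last holds). The fingers move at their own pace and stop on an object; "grip_force" is the grip in N (left out, the last holds). Time passes only in rows, so rows that repeat a pose let the fingers close. It gives the time, the measured TCP pose, the force, the opening and the grip force at its end, in the units of the state.
- telemetry.sense(): the state, without advancing time (a new reading comes with each control period).
- optics.grab_frame(name): name is "scene" or "top"; returns a dict with "color" (384x512x3 uint8, red, green, blue), "mtx" (3x3 intrinsics, pixels), "R" (3x3) and "t" (3): a world point X has camera coordinates R X + t. Camera axes: x right, y down, z forward; pixel columns grow to the right and rows downward; lengths in mm; the calibration is good to about 2 mm. A picture is of the moment at which its call begins. There is no depth.
- r.sign_off(): hands the job in; it is judged then, once.
The state is a dict: "clock": time; "qpos": joint angles; "qvel": joint speeds; "joint_efforts": joint torques, N m; "eef_pos": TCP position; "tcp_rot": TCP orientation; "contact_force": force on the tool from outside, world axes, zero at the start; "wrist_torque": the same for the moment, N m; "opening": opening from 0.0 (shut) to 1.0 (fully open); "grasp_force": force on a finger pad.
Only numpy, scipy, OpenCV 4.12 (cv2) and the standard library are available. Lean on these libraries where they do the work, as an engineer would, in place of code of your own. Each camera call takes 0.05 s, during which the arm holds its last target. There are 200 camera calls.

## Working session

There is one attempt and no reset: what is moved stays moved. The work goes in short steps, Python scripts to look and compute and a tool call to move; the robot and the scene stay as the last step left them, time stands still between calls to the robot, and variables do not carry over. Pictures are saved under pics/ and viewed, at most 10 in all, crops included, and the job is handed in when it is done.

Besides the shell and the picture viewer there is one more tool, called after "Emit:" as a command line: name --argument value ..., lists and objects as JSON in quotes. play_rows: Moves the arm, as the interface text tells. Its arguments: {"type":"object","properties":{"dp":{"type":"array"},"rot":{"type":"array"},"fingers":{"type":"number"},"grip_force":{"type":"number"}},"required":["dp","rot"]}

```bash
mkdir -p pics; ls; python3 - <<'E'
from rig import telemetry, optics, r
import cv2, pickle
print(telemetry.sense())
for n in("scene","top"):
    f=optics.grab_frame(n); pickle.dump(f,open(n+'.pkl','wb'))
    cv2.imwrite(f'pics/{n}0.png',cv2.resize(f['color'][:,:,::-1],(800,600),interpolation=cv2.INTER_CUBIC))
    print(n,f['mtx'],f['R'],f['t'],-f['R'].T@f['t'])
E
```

```text
pics
{'clock': 0.0, 'qpos': array([-1.12437002e+00,  3.53651419e-01,  1.63416540e+00, -2.16779299e-05,
        1.15519455e+00, -2.36323618e-03]), 'qvel': array([ 0.00064309, -0.00061799, -0.00136773, -0.0004624 , -0.00101597,
        0.0005199 ]), 'joint_efforts': array([-3.91579979e-04, -6.05250192e+01, -3.42054820e+01, -6.66104347e-05,
        9.50532267e-03, -8.58597332e-06]), 'eef_pos': array([ 270.95988256, -562.62837732,  208.64628408]), 'tcp_rot': array([-3.14017390e+00,  1.64673231e-05,  4.48798325e-01]), 'contact_force': array([-0.05277599,  0.55660344,  0.2091819 ]), 'wrist_torque': array([-0.0056767 ,  0.02643358,  0.01095979]), 'grasp_force': 0.0, 'opening': 1.000685352019434}
scene [[398.47244129   0.         256.39901553]
 [  0.         398.47244129 191.89983653]
 [  0.           0.           1.        ]] [[-0.84571474 -0.53341047  0.01548702]
 [-0.3703927   0.56586544 -0.73661765]
 [ 0.384156   -0.62870468 -0.67613208]] [ 388.66266557  358.05633053 1101.67984559] [  38.10226951  697.33630826 1002.61247541]
top [[359.73323936   0.         252.61418847]
 [  0.         359.73323936 193.49381121]
 [  0.           0.           1.        ]] [[-0.01169554 -0.99969605  0.02170285]
 [-0.99959903  0.01112915 -0.02603711]
 [ 0.02578766 -0.02199867 -0.99942536]] [-147.43125463  548.55702369 1032.87850476] [ 519.97725783 -130.76946614 1049.76749176]
```

View pics/scene0.png

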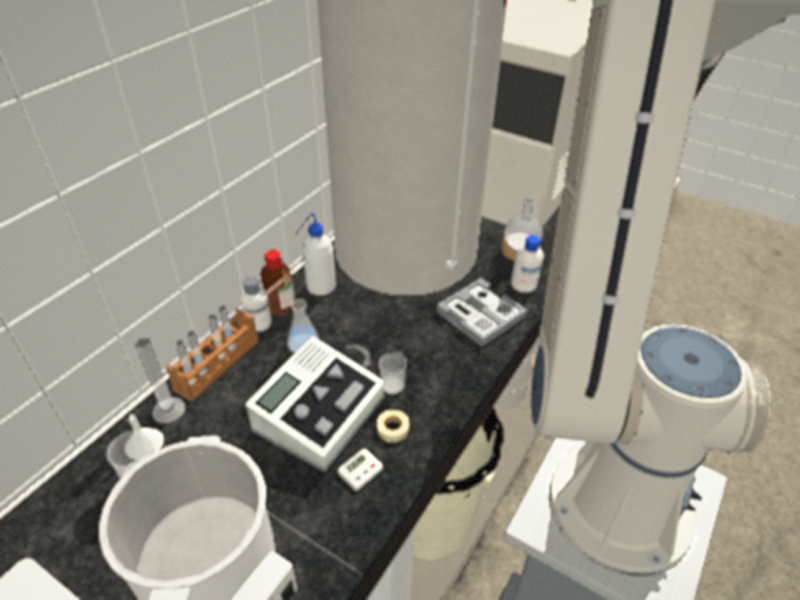

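View pics/top0.png

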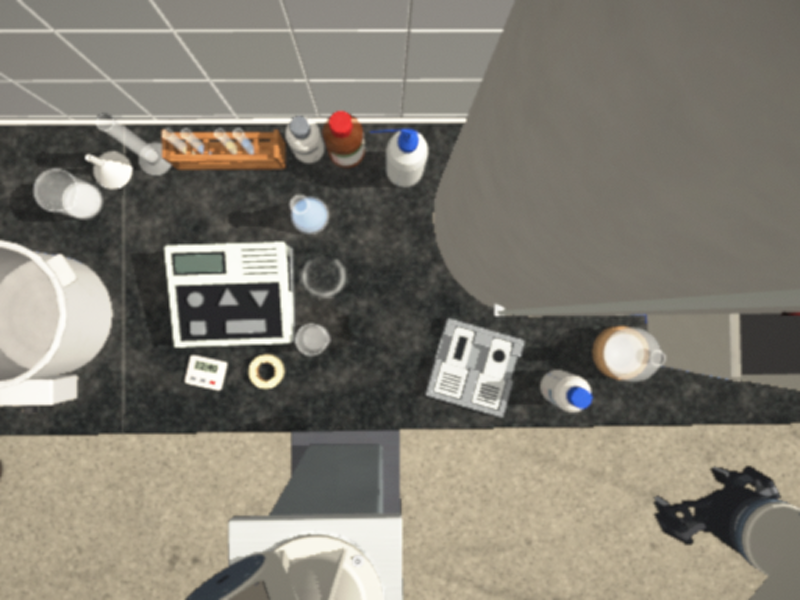

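The scene picture (display 800x600) shows the photometer at about (315,400) and the tray at (482,310). In the top picture the lamp key is at (195,299), next at (228,297), back at (260,298), zero at (198,327) and read at (246,326). The tray is at (475,367), with the round-window slide on its right at (498,355). I'll zoom in for detail.

```bash
python3 - <<'E'
import cv2, pickle, numpy as np
T=pickle.load(open('top.pkl','rb'))['color'][:,:,::-1];S=pickle.load(open('scene.pkl','rb'))['color'][:,:,::-1]
def c(I,u,v,w,h): return cv2.resize(I[v:v+h,u:u+w],(400,300),interpolation=cv2.INTER_CUBIC)
o=np.vstack([np.hstack([c(T,100,145,132,99),c(S,150,205,132,99)]),np.hstack([c(T,262,195,88,66),c(S,270,170,88,66)])])
cv2.imwrite('pics/z1.png',o)
E
```

```text
(no output)
```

View pics/z1.png

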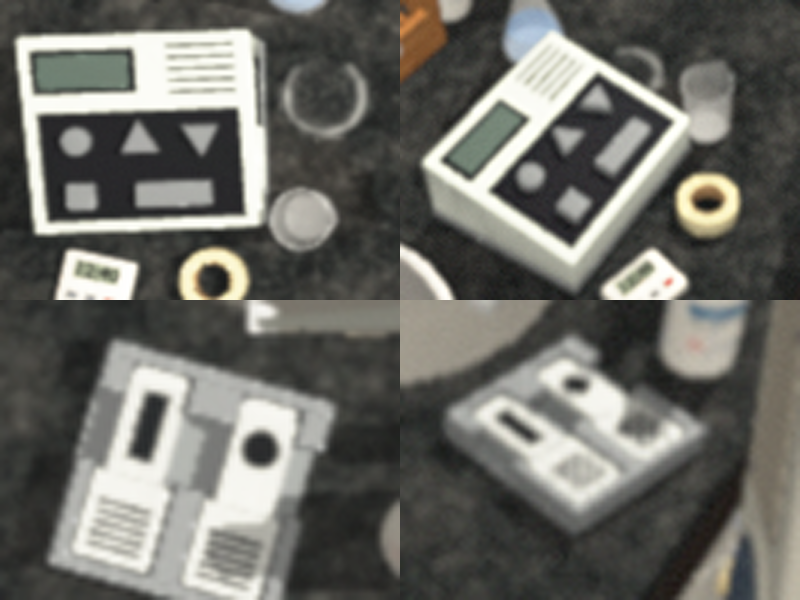

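The crops show:
- **Keys (top view):** lamp (75,141), next (139,138), back (200,138), zero (81,195) and read (174,193).
- **Slot:** the black slot frame is on the right side, toward the back, at (258,90). A low glass dish stands beside it at (325,97).
- **Slides:** the round-window slide is in the right recess, with its window at (260,450).

Next I'll measure these.

```bash
cat > h.py <<'E'
import numpy as np, cv2, pickle
from rig import telemetry, optics, r
def load(n): return pickle.load(open(n+'.pkl','rb'))
def ray(f,uv):
    d=f['R'].T@np.linalg.solve(f['mtx'],[uv[0],uv[1],1.]); return -f['R'].T@f['t'], d/np.linalg.norm(d)
def onz(f,uv,z):
    c,d=ray(f,uv); return c+d*(z-c[2])/d[2]
def proj(f,X):
    p=f['mtx']@(f['R']@np.asarray(X,float)+f['t']); return p[:2]/p[2]
def tri(fs,uvs):
    A=np.zeros((3,3));b=np.zeros(3);L=[]
    for f,uv in zip(fs,uvs):
        c,d=ray(f,uv);P=np.eye(3)-np.outer(d,d);A+=P;b+=P@c;L.append((P,c))
    X=np.linalg.solve(A,b); return X,[np.linalg.norm(P@(X-c)) for P,c in L]
def blobs(f,box,lo,hi,amin,amax,k=4):
    u,v,w,h=box; g=cv2.cvtColor(f['color'],cv2.COLOR_RGB2GRAY)[v:v+h,u:u+w]
    g=cv2.resize(g,None,fx=k,fy=k,interpolation=cv2.INTER_CUBIC)
    m=cv2.inRange(g,lo,hi); out=[]
    cs,_=cv2.findContours(m,cv2.RETR_CCOMP,cv2.CHAIN_APPROX_NONE)
    for c in cs:
        M=cv2.moments(c); a=M['m00']/k/k
        if amin<a<amax: out.append((np.array([(M['m10']/M['m00']+.5)/k-.5+u,(M['m01']/M['m00']+.5)/k-.5+v]),a,((c[:,0]+.5)/k-.5+[u,v])))
    return out
E
python3 - <<'E'
from h import *
T,S=load('top'),load('scene')
for f,box in((T,(112,180,70,40)),(S,(178,225,66,70))):
    for c,a,k in blobs(f,box,90,190,20,400): print(c.round(1),round(a))
print('dark/round window')
for f,box in((T,(275,205,65,60)),(S,(280,180,55,40))):
    for c,a,k in blobs(f,box,0,90,10,300): print('dark',c.round(1),round(a))
    for c,a,k in blobs(f,box,200,255,50,2000): print('white',c.round(1),round(a),np.array(cv2.boxPoints(cv2.minAreaRect(k.astype(np.float32)))).round(1).tolist())
g=cv2.cvtColor(T['color'],cv2.COLOR_RGB2GRAY)
print(g[205:262:3,275:340:3])
E
```

```text
[126.4 209.5] 93
[157.  208.5] 221
[124.7 191.2] 79
[165.7 189.3] 73
[145.6 191.1] 77
[231.8 290.2] 26
[206.9 272. ] 84
[192.7 262.6] 67
[204.9 250.1] 59
[223.2 252.6] 175
[183.1 246.8] 176
[214.5 237.5] 58
[234.3 231.5] 82
dark/round window
dark [286.8 260.8] 193
dark [318.8 227.4] 33
dark [294.2 222.4] 50
dark [278.1 216.6] 186
white [315.7 235.4] 439 [[300.8999938964844, 257.5], [311.1000061035156, 214.5], [328.1000061035156, 218.60000610351562], [317.8999938964844, 261.5]]
white [318.8 227.4] 68 [[312.29998779296875, 227.5], [318.8999938964844, 220.89999389648438], [325.3999938964844, 227.39999389648438], [318.79998779296875, 234.0]]
white [291.1 232.9] 630 [[277.1000061035156, 250.0], [289.20001220703125, 207.60000610351562], [306.0, 212.39999389648438], [293.8999938964844, 254.8000030517578]]
white [288.1 244.5] 96 [[280.20001220703125, 248.3000030517578], [283.79998779296875, 237.0], [295.20001220703125, 240.6999969482422], [291.70001220703125, 251.89999389648438]]
white [294.2 222.4] 108 [[288.3999938964844, 229.39999389648438], [293.0, 213.3000030517578], [299.8999938964844,
[... 1744 characters left out ...]
0 156 245 245 246 245 175 135
   48  37  42  48]
 [105 178 242 187 201 194 171 239 156 182 171 244 243 241 243 239 124 107
   49  41  43  40]
 [154 181 238 179 183 214 182 239 169 182 205 236 214 200 198 179 125 116
   50  44  42  36]
 [171 192 220 204 187 199 212 183 180 180 235 165 134 114 151 172 108 110
   48  39  40  39]
 [185 202 238 239 189 179 238 144 180 183 240 125 142 119 122 165 116  80
   40  42  47  45]
 [137 171 178 162 184 228 240 171 181 184 221 148 146 133 121 148 118  58
   43  44  53  46]
 [ 62  61  69 106 174 178 173 177 179 211 234 192 160 206 198 149 139  41
   37  42  43  41]
 [ 65  55  59  65  62  53  92 162 170 177 166 185 237 236 242 146 152  49
   54  70  61  55]]
```

```bash
python3 - <<'E'
from h import *
T,S=load('top'),load('scene')
K=dict(lamp=((124.7,191.2),(192.7,262.6)),next=((145.6,191.1),(204.9,250.1)),back=((165.7,189.3),(214.5,237.5)),zero=((126.4,209.5),(206.9,272)),read=((157,208.5),(223.2,252.6)))
P={}
for k,v in K.items():
    X,e=tri((T,S),v); P[k]=X; print(k,X.round(1),np.round(e,1))
for k,z in(('round',20),('obl',20)):
    uv={'round':(318.8,227.4),'obl':(294.2,222.4)}[k]; print(k,onz(T,uv,z).round(1))
for name,bx in(('round',[(300.9,257.5),(311.1,214.5),(328.1,218.6),(317.9,261.5)]),('obl',[(277.1,250),(289.2,207.6),(306,212.4),(293.9,254.8)])):
    q=np.array([onz(T,p,20)[:2] for p in bx]); print(name,q.round(1).tolist(),np.linalg.norm(q[1]-q[0]),np.linalg.norm(q[2]-q[1]),'yaw',np.degrees(np.arctan2(*(q[1]-q[0])[::-1])), 'mid',q.mean(0))
# tray outline, bright>100 in top
g=cv2.cvtColor(T['color'],cv2.COLOR_RGB2GRAY); u,v,w,h=272,203,66,64
m=cv2.inRange(cv2.resize(g[v:v+h,u:u+w],None,fx=4,fy=4,interpolation=cv2.INTER_CUBIC),100,255)
c=max(cv2.findContours(m,cv2.RETR_EXTERNAL,2)[0],key=cv2.contourArea)
R=cv2.minAreaRect(c); q=np.array([onz(T,(p+.5)/4-.5+[u,v],24)[:2] for p in cv2.boxPoints(R)]); print('tray',q.round(1).tolist(),np.linalg.norm(np.diff(q,axis=0),axis=1),q.mean(0))
# bystanders and slot approx (display px/1.5625)
for n,uv,z in(('dishL',(299,277),0),('dishtop',(323,257),10),('dishbot',(323,298),10),('dishR',(346,277),10),('beaker',(312,340),35),('bottle cap',(578,397),141),('bottle shoulder',(565,390),110),('bottle base',(553,385),20),('erl',(310,213),10),('tank front',(500,312),0),('frame1',(258/400*132+100,60*.33+145),0)):
    uv=np.array(uv)/1.5625-.18 if n!='frame1' else uv; print(n,onz(T,uv,z).round(0))
# side frame vertical edges
print(g[150:230:4,176:196])
E
```

```text
lamp [555.5 191.2  78.4] [0.6 0.6]
next [555.  135.5  77.7] [0.3 0.3]
back [559.4  81.6  79.1] [0.6 0.6]
zero [506.3 189.9  68.8] [0.6 0.6]
read [508.3 107.8  68.6] [0.9 0.9]
round [ 447.1 -342.2   20. ]
obl [ 462.4 -271.6   20. ]
round [[361.9, -289.4], [484.4, -320.6], [472.0, -369.4], [349.8, -338.0]] 126.34826317473757 50.36091450452882 yaw -14.310964595851383 mid [ 417.03730833 -329.35751997]
obl [[384.3, -221.5], [504.9, -257.9], [490.6, -306.0], [369.9, -269.4]] 125.98569147260055 50.217057249625796 yaw -16.7869192494415 mid [ 437.43117333 -263.71349164]
tray [[377.7, -203.3], [520.3, -247.1], [476.2, -392.5], [333.5, -347.9]] [149.19910203 151.86786495 149.50076826] [ 426.9127521  -297.71896259]
dishL [597.  25.   0.]
dishtop [633. -21.  10.]
dishbot [557. -21.  10.]
dishR [595. -64.  10.]
beaker [481.  -3.  35.]
bottle cap [ 387. -446.  141.]
bottle shoulder [ 394. -435.  110.]
bottle base [ 392. -442.   20.]
erl [715.   2.  10.]
tank front [ 527. -351.    0.]
frame1 [633.  42.   0.]
[[ 71  75  76  74  73  74  82  89  95  98  96  93  87  81  77  74  74  75
   71  68]
 [148 1
[... 908 characters left out ...]
  70  67
   65  64]
 [ 41  39  47 116 216 247 251 252 254 253 249 217 133  88  78  77  78  77
   79  86]
 [ 43  41  45  91 186 245 251 252 253 251 247 217 135  83  71  69  70  68
   66  64]
 [ 40  39  41  62 156 242 250 252 252 249 242 206 137  89  77  73  68  68
   72  74]
 [ 41  40  40  51 146 239 250 252 252 247 213 146  90  63  69 115 156 165
  152 146]
 [ 44  45  45  51 113 213 247 251 249 231 193 147 108 131 165 166 159 162
  176 187]
 [247 247 247 248 248 247 246 246 239 198 142 104 113 168 178 164 156 161
  181 194]
 [ 39  37  41  42  41  44  46  45  43  39  45  47  51  76 129 164 164 153
  147 147]
 [ 49  47  50  53  54  58  60  63  64  66  70  79  81  77  72  69  69  88
  119 152]]
```

```bash
python3 - <<'E'
from h import *
T,S=load('top'),load('scene')
g=cv2.cvtColor(T['color'],cv2.COLOR_RGB2GRAY).astype(float)
# sub-pixel edge along line samples: white/dark half-level crossing
def edge(pts,dirv,lvl=150,L=6):
    out=[]
    for p in pts:
        s=np.arange(-L,L,.1); q=np.array(p)+s[:,None]*dirv
        v=cv2.remap(g.astype(np.float32),q[:,0].astype(np.float32)[None],q[:,1].astype(np.float32)[None],1)[0]
        i=np.where(np.diff(np.sign(v-lvl)))[0]
        if len(i): out.append(q[i[-1]])
    return np.array(out)
back=edge([(u,156.5) for u in range(112,180,4)],np.array([0,-1.]))
front=edge([(u,220.5) for u in range(116,182,4)],np.array([0,1.]))
left=edge([(107+(v-160)*.12,v) for v in range(162,216,4)],np.array([-1.,0]))
def line(uv,zf):
    X=np.array([onz(T,p,zf)[:2] for p in uv]); vx,vy,x,y=cv2.fitLine(X.astype(np.float32),cv2.DIST_HUBER,0,.01,.01).ravel(); return np.array([vx,vy]),np.array([x,y])
for n,uv,z in(('back',back,92),('front',front,56)):
    d,p=line(uv,z); d*=np.sign(d[1]); print(n,'yaw',np.degrees(np.arctan2(-d[0],d[1])),'x at y=130:',p[0]+d[0]/d[1]*(130-p[1]), len(uv))
# left edge: height varies; map each pixel assuming z from x
for p in left[::4]:
    z=74
    for _ in range(5): X=onz(T,p,z); z=np.clip(56+(X[0]-475)*.207,56,92)
    print('left',X.round(1))
# right body side: slot frame
for n,p in(('fr back bottom',(185,159)),('fr front bottom',(185,187)),):
    print(n,onz(T,p,45).round(1))
for v in range(158,192,2): print(v,g[v,182:188].astype(int))
E
```

```text
back yaw 1.4125216 x at y=130: 649.30597 17
front yaw 1.2728646 x at y=130: 474.76703 17
left [632.8 239.3  88.7]
left [590.8 238.2  80. ]
left [548.2 237.5  71.2]
left [504.9 236.3  62.2]
fr back bottom [644.3  34.7  45. ]
fr front bottom [566.1  35.2  45. ]
158 [241 213 180 144 110  75]
160 [239 205 174 164 155 105]
162 [243 196 151 151 156 111]
164 [246 182 100 113 147 108]
166 [252 208 104 101 146 114]
168 [252 230 139 112 150 114]
170 [253 227 137 121 156 116]
172 [253 232 141 115 167 130]
174 [252 242 160 119 170 134]
176 [252 246 173 113 153 123]
178 [252 247 176 113 149 118]
180 [252 249 181 109 142 116]
182 [253 252 199 116 146 128]
184 [253 251 197 118 145 131]
186 [253 253 233 191 178 143]
188 [253 253 250 250 241 182]
190 [253 253 251 251 244 193]
```

```bash
cat >> h.py <<'E'
from scipy.spatial.transform import Rotation as Ro
def Rg(yaw,tilt=0): return Ro.from_euler('xyz',[np.pi,tilt,yaw])
def plan(goals,start=None):
    """goals: list of (xyz,yaw[,tilt]); prints tool-frame call targets (units) from measured pose"""
    s=telemetry.sense(); p=s['eef_pos']; R=Ro.from_euler('xyz',s['tcp_rot'])
    if start: p,R=np.array(start[0],float),Rg(*start[1:])
    print('now',s['clock'],p.round(1),s['tcp_rot'].round(3),'F',s['contact_force'].round(1),'open',round(s['opening'],3))
    for gl in goals:
        g,Q=np.array(gl[0],float),Rg(*gl[1:])
        n=max(1,int(np.ceil(max(np.linalg.norm(g-p)/190,(R.inv()*Q).magnitude()/np.radians(34)))))
        w=(R.inv()*Q).as_rotvec()
        for i in range(n):
            dp=R.inv().apply(g-p)/(n-i); 
            print('  dp',(dp/40).round(2).tolist(),'rot',(np.degrees(w/n)/6).round(2).tolist())
            p=p+R.apply(dp); R=R*Ro.from_rotvec(w/n)
E
python3 - <<'E'
from h import *
T=load('top')
yaw=1.595
# keys in photometer plane via top view
th=0.025; c=np.array([562-0.0,136.]) 
def loc(X): 
    d=X[:2]-c; return np.array([np.cos(th)*d[0]+np.sin(th)*d[1],-np.sin(th)*d[0]+np.cos(th)*d[1]])
for k,uv in dict(lamp=(124.7,191.2),next=(145.6,191.1),back=(165.7,189.3),zero=(126.4,209.5),read=(157,208.5)).items():
    z=80
    for _ in range(6): X=onz(T,uv,z); z=74+.207*loc(X)[0]+9.8
    print(k,X.round(1),loc(X).round(1))
for v in(162.5,185.5): print(onz(T,(184.5,v),52).round(1),loc(onz(T,(184.5,v),52)).round(1))
plan([((555,191,140),yaw)])
E
```

```text
lamp [554.9 189.5  82.6] [-5.8 53.6]
next [554.5 134.1  82.2] [-7.5 -1.7]
back [558.7  80.5  82.8] [ -4.6 -55.4]
zero [505.8 188.4  72.4] [-54.8  53.8]
read [507.5 106.4  72.4] [-55.2 -28.2]
[633.7  35.   52. ] [  69.2 -102.8]
[569.9  35.4  52. ] [   5.4 -100.8]
now 0.1 [ 271.  -562.7  208.7] [-3.14  -0.     0.449] F [ 0.1 -0.4 -0.6] open 1.0
  dp [2.91, -2.78, 0.35] rot [-0.0, -0.0, -2.19]
  dp [3.47, -2.04, 0.35] rot [-0.0, -0.0, -2.19]
  dp [3.84, -1.2, 0.35] rot [-0.0, -0.0, -2.19]
  dp [4.02, -0.3, 0.34] rot [-0.0, -0.0, -2.19]
  dp [3.98, 0.62, 0.34] rot [-0.0, -0.0, -2.19]
```

Emit:
play_rows --dp '[[2.91, -2.78, 0], [2.91, -2.78, 0], [2.91, -2.78, 0], [2.91, -2.78, 0], [2.91, -2.78, 0]]' --rot '[[0, 0, -2.19], [0, 0, -2.19], [0, 0, -2.19], [0, 0, -2.19], [0, 0, -2.19]]' --fingers 0

```text
clock: 0.52
eef_pos: [328.6, -406.8, 208.8]
tcp_rot: [-3.138, -0.002, 0.68]
contact_force: [0.6, -0.4, -0.3]
opening: 0.299
grasp_force: 0.0
```

Emit:
play_rows --dp '[[3.47, -2.04, 0], [3.47, -2.04, 0], [3.47, -2.04, 0], [3.47, -2.04, 0], [3.47, -2.04, 0]]' --rot '[[0, 0, -2.19], [0, 0, -2.19], [0, 0, -2.19], [0, 0, -2.19], [0, 0, -2.19]]'

```text
clock: 0.93
eef_pos: [385.7, -256.9, 209.1]
tcp_rot: [-3.14, -0.002, 0.91]
contact_force: [0.8, -0.8, -0.1]
opening: -0.004
grasp_force: 0.0
```

Emit:
play_rows --dp '[[3.84, -1.2, 0], [3.84, -1.2, 0], [3.84, -1.2, 0], [3.84, -1.2, 0], [3.84, -1.2, 0]]' --rot '[[0, 0, -2.19], [0, 0, -2.19], [0, 0, -2.19], [0, 0, -2.19], [0, 0, -2.19]]'

```text
clock: 1.35
eef_pos: [443.1, -106.8, 209.4]
tcp_rot: [3.142, -0.002, 1.14]
contact_force: [-0.5, 0.1, -0.4]
opening: 0.003
grasp_force: 0.0
```

Emit:
play_rows --dp '[[4.02, -0.3, 0], [4.02, -0.3, 0], [4.02, -0.3, 0], [4.02, -0.3, 0], [4.02, -0.3, 0]]' --rot '[[0, 0, -2.19], [0, 0, -2.19], [0, 0, -2.19], [0, 0, -2.19], [0, 0, -2.19]]'

```text
clock: 1.77
eef_pos: [500.5, 44.2, 209.5]
tcp_rot: [3.14, -0.002, 1.369]
contact_force: [-0.9, 0.6, -1.0]
opening: -0.001
grasp_force: 0.0
```

Emit:
play_rows --dp '[[3.98, 0.62, 0.8], [3.98, 0.62, 1.2], [3.98, 0.62, 1.2], [3.98, 0.62, 1.2], [3.98, 0.62, 1.2]]' --rot '[[0, 0, -2.19], [0, 0, -2.19], [0, 0, -2.19], [0, 0, -2.19], [0, 0, -2.19]]'

```text
clock: 2.18
eef_pos: [556.1, 194.9, 158.8]
tcp_rot: [-3.14, -0.001, 1.598]
contact_force: [-1.7, -0.3, 0.8]
opening: 0.002
grasp_force: 0.0
```

```bash
python3 - <<'E'
from h import *
plan([((554.9,189.5,92),1.595)])
E
```

```text
now 2.1833 [556.1 194.9 158.8] [-3.140e+00 -1.000e-03  1.598e+00] F [-1.7 -0.3  0.8] open 0.002
  dp [-0.14, -0.03, 1.67] rot [-0.01, -0.01, 0.03]
```

Emit:
play_rows --dp '[[-0.1, -0.02, 0.8], [-0.1, -0.02, 1.57], [-0.1, -0.02, 1.57], [-0.1, -0.02, 1.57], [-0.1, -0.02, 1.57]]' --rot '[[0, 0, 0], [0, 0, 0], [0, 0, 0], [0, 0, 0], [0, 0, 0]]'

```text
clock: 2.6
eef_pos: [554.9, 186.1, 99.8]
tcp_rot: [3.141, -0.0, 1.595]
contact_force: [-0.2, 0.0, 0.2]
opening: 0.002
grasp_force: 0.0
```

Emit:
play_rows --dp '[[-0.02, 0, 0.06], [-0.02, 0, 0.12], [-0.02, 0, 0.18], [-0.02, 0, 0.24], [-0.02, 0, 0.24]]' --rot '[[0, 0, 0], [0, 0, 0], [0, 0, 0], [0, 0, 0], [0, 0, 0]]'

```text
clock: 3.02
eef_pos: [554.0, 185.7, 88.9]
tcp_rot: [-3.141, 0.0, 1.595]
contact_force: [-0.2, 0.6, 0.4]
opening: -0.0
grasp_force: 0.0
```

Emit:
play_rows --dp '[[0.09, 0, 0.05], [0.09, 0, 0.1], [0.09, 0, 0.15], [0.09, 0, 0.18], [0.09, 0, 0.18]]' --rot '[[0, 0, 0], [0, 0, 0], [0, 0, 0], [0, 0, 0], [0, 0, 0]]'

```text
clock: 3.43
eef_pos: [553.8, 189.3, 81.4]
tcp_rot: [-3.141, 0.0, 1.596]
contact_force: [0.5, -0.2, -0.5]
opening: -0.0
grasp_force: 0.0
```

Emit:
play_rows --dp '[[0, 0, 0.04], [0, 0, 0.06], [0, 0, 0.08], [0, 0, 0.08]]' --rot '[[0, 0, 0], [0, 0, 0], [0, 0, 0], [0, 0, 0]]'

```text
clock: 3.77
eef_pos: [554.0, 189.3, 78.4]
tcp_rot: [-3.141, 0.0, 1.595]
contact_force: [0.0, 0.6, -0.3]
opening: 0.003
grasp_force: 0.0
```

Emit:
play_rows --dp '[[0, 0, 0.03], [0, 0, 0.06], [0, 0, 0.06]]' --rot '[[0, 0, 0], [0, 0, 0], [0, 0, 0]]'

```text
clock: 4.02
eef_pos: [553.9, 189.3, 76.0]
tcp_rot: [-3.141, 0.0, 1.595]
contact_force: [0.4, 0.9, 0.0]
opening: -0.0
grasp_force: 0.0
```

Emit:
play_rows --dp '[[0, 0, 0.03], [0, 0, 0.05], [0, 0, 0.05]]' --rot '[[0, 0, 0], [0, 0, 0], [0, 0, 0]]'

```text
clock: 4.27
eef_pos: [553.9, 189.3, 74.0]
tcp_rot: [-3.141, 0.0, 1.595]
contact_force: [0.4, -0.0, -0.4]
opening: -0.002
grasp_force: 0.0
```

```bash
python3 - <<'E'
from h import *
o=[]
for n,b in(('scene',(150,175,132,132)),('top',(90,110,132,132))):
    f=optics.grab_frame(n); u,v,w,h=b
    im=cv2.resize(f['color'][v:v+h,u:u+w,::-1],(400,400),interpolation=cv2.INTER_CUBIC); o.append(im)
    p=proj(f,telemetry.sense()['eef_pos']); print(n,p,(p-[u,v])*400/132)
cv2.imwrite('pics/p2.png',np.hstack(o))
E
```

```text
scene [193.89411998 263.3646367 ] [133.0124848  267.77162637]
top [125.79113662 191.609837  ] [108.45798975 247.30253635]
```

View pics/p2.png

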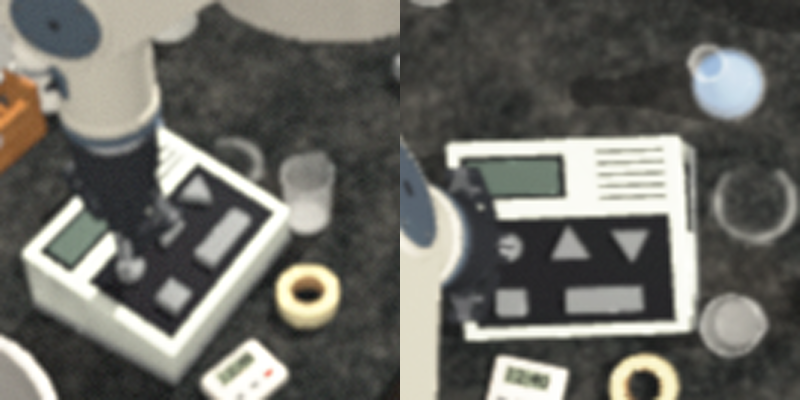

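The scene half shows the closed fingertips right over the round lamp key at about (132,268). No force has shown up yet, so I'll keep going down gently.

Emit:
play_rows --dp '[[0, 0, 0.03], [0, 0, 0.05], [0, 0, 0.05]]' --rot '[[0, 0, 0], [0, 0, 0], [0, 0, 0]]'

```text
clock: 4.62
eef_pos: [554.0, 189.3, 72.0]
tcp_rot: [-3.141, 0.0, 1.595]
contact_force: [0.8, -1.3, -0.5]
opening: 0.001
grasp_force: 0.0
```

Emit:
play_rows --dp '[[0, 0, 0.03], [0, 0, 0.03]]' --rot '[[0, 0, 0], [0, 0, 0]]'

```text
clock: 4.78
eef_pos: [553.9, 189.3, 70.8]
tcp_rot: [-3.141, 0.0, 1.595]
contact_force: [0.3, -0.4, -0.3]
opening: -0.002
grasp_force: 0.0
```

```bash
python3 - <<'E'
from h import *
S=load('scene'); f=optics.grab_frame('scene'); u,v,w,h=168,230,60,60
a=[cv2.resize(x['color'][v:v+h,u:u+w,::-1],(400,400),interpolation=cv2.INTER_CUBIC) for x in(S,f)]
p=proj(f,telemetry.sense()['eef_pos']); print((p-[u,v])*400/60)
for z in(80,90,100,110): print(z,((proj(f,[554,189.3,z])-[u,v])*400/60).round())
cv2.imwrite('pics/p3.png',np.hstack(a)); print(telemetry.sense()['contact_force'],telemetry.sense()['joint_efforts'])
E
```

```text
[173.30975805 227.04789576]
80 [171. 214.]
90 [169. 199.]
100 [167. 185.]
110 [165. 170.]
[0.11537984 0.47383261 0.67253195] [ 6.50884904e-04 -6.02347469e+01 -2.67417741e+01  4.94945652e-05
 -2.29317747e-02  9.70856377e-06]
```

View pics/p3.png

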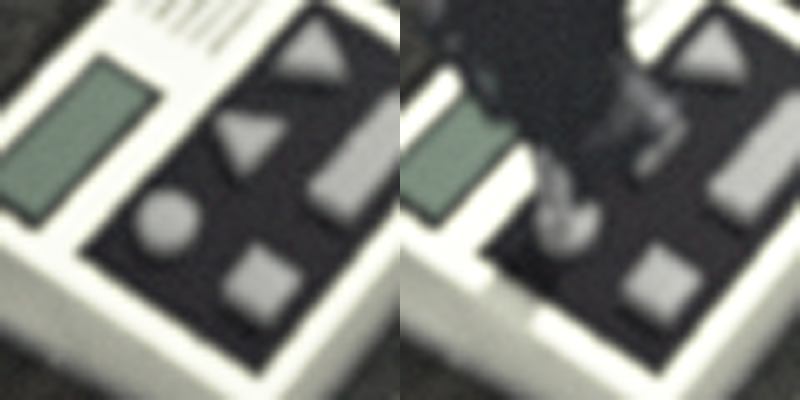

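The fingers are shut, and the tip is over the key with no contact force yet. I'll keep descending in small steps and watch the force.

Emit:
play_rows --dp '[[0, 0, 0.02], [0, 0, 0.04], [0, 0, 0.04]]' --rot '[[0, 0, 0], [0, 0, 0], [0, 0, 0]]'

```text
clock: 5.08
eef_pos: [554.0, 189.3, 69.2]
tcp_rot: [-3.141, 0.0, 1.596]
contact_force: [0.1, 1.1, 0.3]
opening: 0.001
grasp_force: 0.0
```

Emit:
play_rows --dp '[[0, 0, 0.02], [0, 0, 0.04], [0, 0, 0.04]]' --rot '[[0, 0, 0], [0, 0, 0], [0, 0, 0]]'

```text
clock: 5.33
eef_pos: [553.9, 189.3, 67.6]
tcp_rot: [-3.141, 0.0, 1.595]
contact_force: [-0.7, 0.1, 0.9]
opening: -0.002
grasp_force: 0.0
```

Emit:
play_rows --dp '[[0, 0, 0.02], [0, 0, 0.03], [0, 0, 0.03]]' --rot '[[0, 0, 0], [0, 0, 0], [0, 0, 0]]'

```text
clock: 5.58
eef_pos: [554.0, 189.3, 66.5]
tcp_rot: [-3.141, 0.0, 1.595]
contact_force: [0.5, -0.1, 0.5]
opening: 0.001
grasp_force: 0.0
```

Emit:
play_rows --dp '[[0, 0, 0.02], [0, 0, 0.03], [0, 0, 0.03]]' --rot '[[0, 0, 0], [0, 0, 0], [0, 0, 0]]'

```text
clock: 5.83
eef_pos: [554.0, 189.3, 65.3]
tcp_rot: [-3.142, 0.0, 1.596]
contact_force: [0.8, -0.3, -0.6]
opening: 0.003
grasp_force: 0.0
```

```bash
python3 - <<'E'
from h import *
S=load('scene'); f=optics.grab_frame('scene'); t=optics.grab_frame('top')
def c(x,u,v,w=36): return cv2.resize(x['color'][v:v+w,u:u+w,::-1],(390,390),interpolation=cv2.INTER_CUBIC)
cv2.imwrite('pics/p4.png',np.hstack([c(f,176,244),c(t,106,174)]))
e=telemetry.sense()['eef_pos'];print(((proj(f,e)-[176,244])*390/36).round(),((proj(t,e)-[106,174])*390/36).round())
E
```

```text
[197. 230.] [226. 192.]
```

View pics/p4.png

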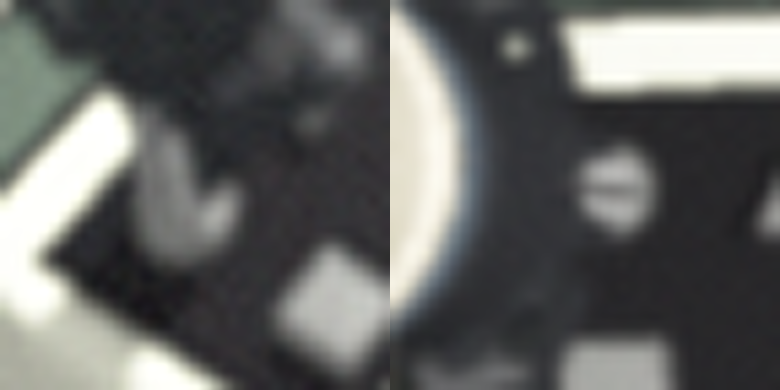

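Emit:
play_rows --dp '[[0, 0, 0.02], [0, 0, 0.03], [0, 0, 0.03]]' --rot '[[0, 0, 0], [0, 0, 0], [0, 0, 0]]'

```text
clock: 6.18
eef_pos: [554.0, 189.3, 64.1]
tcp_rot: [-3.141, 0.0, 1.596]
contact_force: [-1.2, 1.0, -0.9]
opening: 0.001
grasp_force: 0.0
```

Emit:
play_rows --dp '[[0, 0, 0.02], [0, 0, 0.03], [0, 0, 0.03]]' --rot '[[0, 0, 0], [0, 0, 0], [0, 0, 0]]'

```text
clock: 6.43
eef_pos: [554.0, 189.3, 62.8]
tcp_rot: [-3.141, 0.0, 1.595]
contact_force: [1.1, -0.7, -0.0]
opening: 0.001
grasp_force: 0.0
```

```bash
python3 - <<'E'
from h import *
s=telemetry.sense();print({k:np.round(v,3) for k,v in s.items()})
E
```

```text
{'clock': np.float64(6.433), 'qpos': array([0.327, 0.468, 1.833, 0.   , 0.84 , 0.302]), 'qvel': array([ 0.002, -0.001, -0.002,  0.   ,  0.002, -0.   ]), 'joint_efforts': array([ 1.0000e-03, -6.0607e+01, -2.6332e+01,  0.0000e+00, -2.2000e-02,
       -0.0000e+00]), 'eef_pos': array([553.96 , 189.311,  62.844]), 'tcp_rot': array([-3.141,  0.   ,  1.595]), 'contact_force': array([ 1.051, -0.685, -0.042]), 'wrist_torque': array([0.024, 0.003, 0.011]), 'grasp_force': np.float64(0.0), 'opening': np.float64(0.001)}
```

Emit:
play_rows --dp '[[0, 0, 0.02], [0, 0, 0.04], [0, 0, 0.04]]' --rot '[[0, 0, 0], [0, 0, 0], [0, 0, 0]]'

```text
clock: 6.68
eef_pos: [554.3, 189.4, 61.4]
tcp_rot: [3.141, -0.0, 1.596]
contact_force: [0.8, -1.5, 1.0]
opening: 0.001
grasp_force: 0.8
```

```bash
python3 - <<'E'
from h import *
S=load('scene');T=load('top'); f=optics.grab_frame('scene'); t=optics.grab_frame('top')
pickle.dump(f,open('s1.pkl','wb'));pickle.dump(t,open('t1.pkl','wb'))
def c(x,u,v,w=56): return cv2.resize(x['color'][v:v+w,u:u+w,::-1],(300,300),interpolation=cv2.INTER_LANCZOS4)
def mk(im,x,u,v,P,col):
    p=(proj(x,P)-[u,v]+.5)*300/56; cv2.circle(im,tuple(int(a) for a in p),3,col,1)
o=[]
for x0,x,u,v in((S,f,165,232),(T,t,98,164)):
    a,b=c(x0,u,v),c(x,u,v)
    e=telemetry.sense()['eef_pos']
    b2=b.copy()
    for P,col in((e,(0,0,255)),(e+[0,0,15],(0,255,0)),(e+[0,0,60],(255,0,0))): mk(b2,x,u,v,P,col)
    o.append(np.hstack([a,b2])); 
cv2.imwrite('pics/p5.png',np.vstack(o)); print(e)
E
```

```text
[554.25951933 189.38486733  61.51397332]
```

View pics/p5.png

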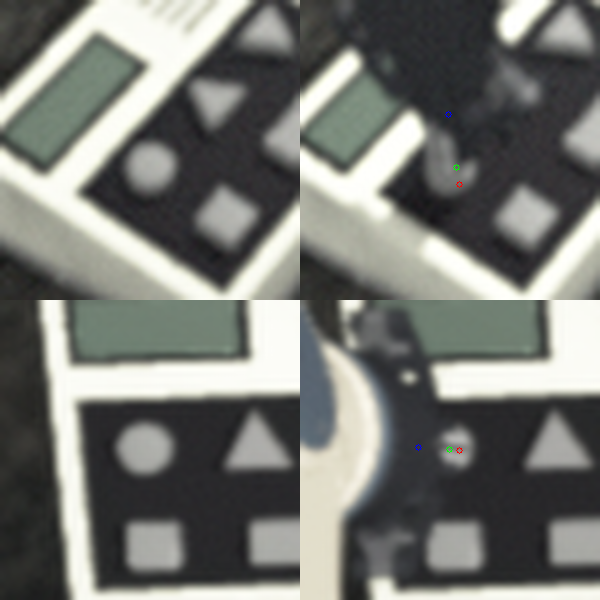

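The bottom-right crop shows the lamp key still up, right edge at (474,447), with the fingertips ending at about the green mark. So the tips sit roughly 17 mm short of the nominal TCP. The grasp force and a small x shift show that contact is just starting, so I'll press on.

Emit:
play_rows --dp '[[0, 0, 0.02], [0, 0, 0.04], [0, 0, 0.04]]' --rot '[[0, 0, 0], [0, 0, 0], [0, 0, 0]]'

```text
clock: 7.03
eef_pos: [554.5, 189.4, 59.9]
tcp_rot: [3.141, -0.0, 1.595]
contact_force: [1.4, 0.0, 2.9]
opening: 0.002
grasp_force: 1.2
```

Emit:
play_rows --dp '[[0, 0, 0.02], [0, 0, 0.04], [0, 0, 0.04]]' --rot '[[0, 0, 0], [0, 0, 0], [0, 0, 0]]'

```text
clock: 7.28
eef_pos: [554.4, 189.5, 58.3]
tcp_rot: [3.141, -0.0, 1.595]
contact_force: [2.7, -0.2, 3.2]
opening: 0.002
grasp_force: 1.6
```

Emit:
play_rows --dp '[[0, 0, 0.02], [0, 0, 0.04], [0, 0, 0.04]]' --rot '[[0, 0, 0], [0, 0, 0], [0, 0, 0]]'

```text
clock: 7.53
eef_pos: [554.4, 189.5, 56.7]
tcp_rot: [3.141, -0.0, 1.595]
contact_force: [2.2, -0.1, 5.2]
opening: 0.001
grasp_force: 2.0
```

Emit:
play_rows --dp '[[0, 0, 0.02], [0, 0, 0.03], [0, 0, 0.03]]' --rot '[[0, 0, 0], [0, 0, 0], [0, 0, 0]]'

```text
clock: 7.78
eef_pos: [554.6, 189.5, 55.9]
tcp_rot: [3.14, -0.0, 1.596]
contact_force: [1.5, -1.2, 9.0]
opening: 0.001
grasp_force: 4.1
```

The key bottomed out at z≈56.2 (9 N), so the lamp key is pressed. Next is the triangular "next" key, at the same height.

Emit:
play_rows --dp '[[0, 0, -0.3], [0, 0, -0.6], [-0.7, 0, -0.6], [-1.38, 0, -0.6], [-1.38, 0, -0.6]]' --rot '[[0, 0, 0], [0, 0, 0], [0, 0, 0], [0, 0, 0], [0, 0, 0]]'

```text
clock: 8.2
eef_pos: [554.4, 130.9, 80.0]
tcp_rot: [-3.14, 0.001, 1.594]
contact_force: [0.4, 0.2, 0.2]
opening: -0.0
grasp_force: 0.0
```

Emit:
play_rows --dp '[[0, 0, 0.1], [0, 0, 0.25], [0, 0, 0.38], [0, 0, 0.38], [0, 0, 0.38]]' --rot '[[0, 0, 0], [0, 0, 0], [0, 0, 0], [0, 0, 0], [0, 0, 0]]'

```text
clock: 8.62
eef_pos: [554.8, 134.7, 63.5]
tcp_rot: [-3.14, 0.0, 1.596]
contact_force: [0.4, -0.2, 0.0]
opening: -0.001
grasp_force: 0.0
```

Emit:
play_rows --dp '[[0, 0, 0.04], [0, 0, 0.08], [0, 0, 0.12], [0, 0, 0.16], [0, 0, 0.16]]' --rot '[[0, 0, 0], [0, 0, 0], [0, 0, 0], [0, 0, 0], [0, 0, 0]]'

```text
clock: 9.03
eef_pos: [556.1, 134.5, 58.0]
tcp_rot: [3.14, -0.0, 1.595]
contact_force: [1.5, 2.2, 3.3]
opening: 0.002
grasp_force: 1.7
```

Emit:
play_rows --dp '[[0, 0, 0.03], [0, 0, 0.05], [0, 0, 0.05]]' --rot '[[0, 0, 0], [0, 0, 0], [0, 0, 0]]'

```text
clock: 9.28
eef_pos: [556.1, 134.3, 56.1]
tcp_rot: [3.14, -0.0, 1.595]
contact_force: [1.6, 2.0, 4.6]
opening: 0.0
grasp_force: 2.1
```

Emit:
play_rows --dp '[[0, 0, 0.02], [0, 0, 0.02]]' --rot '[[0, 0, 0], [0, 0, 0]]'

```text
clock: 9.45
eef_pos: [556.3, 134.4, 55.8]
tcp_rot: [3.14, -0.0, 1.595]
contact_force: [1.3, 1.0, 9.8]
opening: -0.0
grasp_force: 4.9
```

Emit:
play_rows --dp '[[0, 0, -0.3], [0, 0, -0.6], [0.7, -0.6, -0.6], [1.37, -1.19, -0.6], [1.37, -1.19, -0.6]]' --rot '[[0, 0, 0], [0, 0, 0], [0, 0, 0], [0, 0, 0], [0, 0, 0]]'

```text
clock: 9.87
eef_pos: [502.1, 189.9, 79.3]
tcp_rot: [-3.138, 0.0, 1.597]
contact_force: [0.0, 0.0, -0.1]
opening: -0.001
grasp_force: 0.0
```

Emit:
play_rows --dp '[[0, 0, 0.1], [0, 0, 0.35], [0, 0, 0.6], [0, 0, 0.6], [0, 0, 0.6]]' --rot '[[0, 0, 0], [0, 0, 0], [0, 0, 0], [0, 0, 0], [0, 0, 0]]'

```text
clock: 10.28
eef_pos: [506.2, 186.9, 53.8]
tcp_rot: [-3.14, 0.001, 1.594]
contact_force: [0.2, 0.5, -0.1]
opening: -0.003
grasp_force: 0.0
```

Emit:
play_rows --dp '[[0, 0, 0.04], [0, 0, 0.08], [0, 0, 0.12], [0, 0, 0.16], [0, 0, 0.16]]' --rot '[[0, 0, 0], [0, 0, 0], [0, 0, 0], [0, 0, 0], [0, 0, 0]]'

```text
clock: 10.7
eef_pos: [507.1, 187.8, 48.7]
tcp_rot: [3.14, -0.0, 1.595]
contact_force: [0.7, -0.8, 3.0]
opening: -0.0
grasp_force: 1.6
```

Emit:
play_rows --dp '[[0, 0, 0.03], [0, 0, 0.05], [0, 0, 0.05]]' --rot '[[0, 0, 0], [0, 0, 0], [0, 0, 0]]'

```text
clock: 10.95
eef_pos: [507.0, 188.0, 46.8]
tcp_rot: [3.14, -0.0, 1.596]
contact_force: [1.1, -1.1, 4.4]
opening: -0.001
grasp_force: 2.1
```

Emit:
play_rows --dp '[[0, 0, 0.03], [0, 0, 0.03]]' --rot '[[0, 0, 0], [0, 0, 0]]'

```text
clock: 11.12
eef_pos: [507.3, 188.0, 46.3]
tcp_rot: [3.14, -0.0, 1.596]
contact_force: [0.6, -2.1, 13.2]
opening: -0.002
grasp_force: 6.1
```

```bash
python3 - <<'E'
from h import *
plan([((505,186,150),1.595),((435.2,-338.1,90),-0.295)])
E
```

```text
now 11.1167 [507.3 188.   46.3] [ 3.14  -0.     1.596] F [ 0.6 -2.1 13.2] open -0.002
  dp [-0.05, -0.06, -2.59] rot [0.01, -0.0, 0.01]
  dp [-3.26, -0.52, 0.37] rot [-0.0, -0.0, 4.51]
  dp [-3.14, 1.03, 0.37] rot [-0.0, -0.0, 4.51]
  dp [-2.33, 2.34, 0.38] rot [-0.0, -0.0, 4.51]
  dp [-1.01, 3.15, 0.38] rot [-0.0, -0.0, 4.51]
```

Emit:
play_rows --dp '[[0, 0, -0.8], [0, 0, -1.7], [0, 0, -2.6], [0, 0, -2.6], [0, 0, -2.6]]' --rot '[[0, 0, 0], [0, 0, 0], [0, 0, 0], [0, 0, 0], [0, 0, 0]]'

```text
clock: 11.53
eef_pos: [507.2, 188.3, 151.1]
tcp_rot: [3.139, -0.001, 1.595]
contact_force: [-0.8, -0.6, -0.2]
opening: 0.002
grasp_force: 0.0
```

Emit:
play_rows --dp '[[-3.26, -0.52, 0], [-3.26, -0.52, 0], [-3.26, -0.52, 0], [-3.26, -0.52, 0], [-3.26, -0.52, 0]]' --rot '[[0, 0, 4.51], [0, 0, 4.51], [0, 0, 4.51], [0, 0, 4.51], [0, 0, 4.51]]' --fingers 0.7

```text
clock: 11.95
eef_pos: [486.8, 54.7, 147.7]
tcp_rot: [-3.138, 0.002, 1.116]
contact_force: [0.7, 0.6, -0.4]
opening: 0.691
grasp_force: 0.0
```

Emit:
play_rows --dp '[[-3.14, 1.03, 0], [-3.14, 1.03, 0], [-3.14, 1.03, 0], [-3.14, 1.03, 0], [-3.14, 1.03, 0]]' --rot '[[0, 0, 4.51], [0, 0, 4.51], [0, 0, 4.51], [0, 0, 4.51], [0, 0, 4.51]]'

```text
clock: 12.37
eef_pos: [470.9, -75.2, 148.3]
tcp_rot: [-3.14, 0.001, 0.647]
contact_force: [-0.7, 0.4, 0.9]
opening: 0.704
grasp_force: 0.0
```

Emit:
play_rows --dp '[[-2.33, 2.34, 0], [-2.33, 2.34, 0], [-2.33, 2.34, 0], [-2.33, 2.34, 0], [-2.33, 2.34, 0]]' --rot '[[0, 0, 4.51], [0, 0, 4.51], [0, 0, 4.51], [0, 0, 4.51], [0, 0, 4.51]]'

```text
clock: 12.78
eef_pos: [454.5, -205.5, 148.6]
tcp_rot: [-3.141, 0.001, 0.178]
contact_force: [0.2, 1.3, -0.8]
opening: 0.703
grasp_force: 0.0
```

Emit:
play_rows --dp '[[-1.01, 3.15, 0], [-1.01, 3.15, 0], [-1.01, 3.15, 0], [-1.01, 3.15, 0], [-1.01, 3.15, 0]]' --rot '[[0, 0, 4.51], [0, 0, 4.51], [0, 0, 4.51], [0, 0, 4.51], [0, 0, 4.51]]'

```text
clock: 13.2
eef_pos: [437.7, -336.2, 148.7]
tcp_rot: [-3.141, 0.0, -0.292]
contact_force: [0.5, -0.1, -0.4]
opening: 0.7
grasp_force: 0.0
```

Emit:
play_rows --dp '[[0, 0, 0], [0, 0, 0]]' --rot '[[0, 0, 0], [0, 0, 0]]'

```text
clock: 13.37
eef_pos: [437.4, -333.7, 148.8]
tcp_rot: [-3.14, 0.001, -0.285]
contact_force: [-0.7, 0.2, 0.4]
opening: 0.699
grasp_force: 0.0
```

```bash
python3 - <<'E'
from h import *
plan([((435.2,-338.1,50),-0.295)])
f=optics.grab_frame('scene'); t=optics.grab_frame('top')
def c(x,u,v,w=88,h=66): return cv2.resize(x['color'][v:v+h,u:u+w,::-1],(400,300),interpolation=cv2.INTER_CUBIC)
cv2.imwrite('pics/p6.png',np.hstack([c(f,270,150),c(t,262,195)]))
E
```

```text
now 13.3667 [ 437.4 -333.7  148.8] [-3.14e+00  1.00e-03 -2.85e-01] F [-0.7  0.2  0.4] open 0.699
  dp [-0.02, 0.12, 2.47] rot [-0.01, 0.01, 0.09]
```

View pics/p6.png

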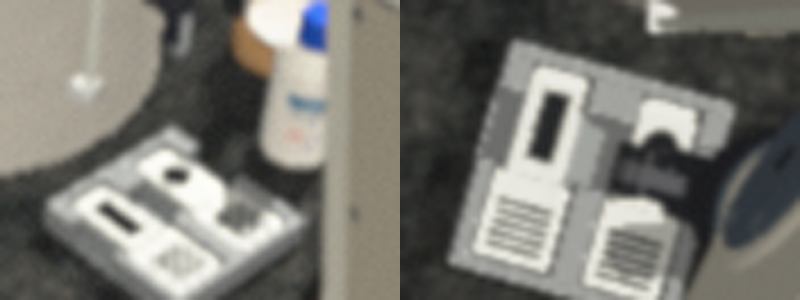

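The top half shows the gripper over the round-window slide in the right recess, at crop (650,160). The oblong slide is untouched. Now descending.

Emit:
play_rows --dp '[[-0.02, 0.12, 0.9], [-0.02, 0.12, 1.8], [-0.02, 0.12, 2.7], [-0.02, 0.12, 3.0], [-0.02, 0.12, 3.0]]' --rot '[[0, 0, 0.09], [0, 0, 0.09], [0, 0, 0.09], [0, 0, 0.09], [0, 0, 0.09]]'

```text
clock: 13.88
eef_pos: [433.1, -338.1, 26.8]
tcp_rot: [-3.139, 0.006, -0.3]
contact_force: [-0.3, 0.0, -0.8]
opening: 0.7
grasp_force: 0.0
```

Emit:
play_rows --dp '[[0, 0, 0], [0, 0, 0]]' --rot '[[0, 0, 0], [0, 0, 0]]'

```text
clock: 14.05
eef_pos: [436.1, -341.2, 31.2]
tcp_rot: [3.141, -0.002, -0.302]
contact_force: [-0.2, -0.4, 0.0]
opening: 0.702
grasp_force: 0.0
```

```bash
python3 - <<'E'
from h import *
plan([((435.2,-338.1,0),-0.295)])
E
```

```text
now 14.05 [ 436.1 -341.2   31.2] [ 3.141e+00 -2.000e-03 -3.020e-01] F [-0.2 -0.4  0. ] open 0.702
  dp [-0.05, -0.07, 0.78] rot [0.01, -0.02, -0.07]
```

Emit:
play_rows --dp '[[-0.01, -0.05, 0.15], [-0.02, -0.06, 0.3], [-0.02, -0.06, 0.45], [-0.02, -0.06, 0.6], [-0.02, -0.06, 0.6]]' --rot '[[0, 0, -0.06], [0, 0, -0.06], [0, 0, -0.06], [0, 0, -0.06], [0, 0, -0.06]]'

```text
clock: 14.47
eef_pos: [434.0, -337.6, 4.2]
tcp_rot: [-3.141, 0.002, -0.297]
contact_force: [-1.0, 0.4, -0.1]
opening: 0.7
grasp_force: 0.0
```

Emit:
play_rows --dp '[[0, 0, 0.06], [0, 0, 0.12], [0, 0, 0.18], [0, 0, 0.18]]' --rot '[[0, 0, 0], [0, 0, 0], [0, 0, 0], [0, 0, 0]]'

```text
clock: 14.8
eef_pos: [434.5, -338.0, -2.2]
tcp_rot: [-3.141, 0.001, -0.297]
contact_force: [-0.6, 0.6, 0.7]
opening: 0.702
grasp_force: 0.0
```

```bash
python3 - <<'E'
from h import *
plan([((435.2,-338.1,-10),-0.295)])
E
```

```text
now 14.8 [ 434.5 -338.    -2.2] [-3.141e+00  1.000e-03 -2.970e-01] F [-0.6  0.6  0.7] open 0.702
  dp [0.02, -0.0, 0.19] rot [-0.0, 0.0, -0.02]
```

Emit:
play_rows --dp '[[0.02, 0, 0.05], [0.02, 0, 0.1], [0.02, 0, 0.15], [0.02, 0, 0.2], [0.02, 0, 0.2]]' --rot '[[0, 0, 0], [0, 0, 0], [0, 0, 0], [0, 0, 0], [0, 0, 0]]'

```text
clock: 15.22
eef_pos: [435.2, -338.1, -10.2]
tcp_rot: [-3.141, 0.001, -0.297]
contact_force: [0.4, -0.2, 0.5]
opening: 0.702
grasp_force: 0.0
```

Emit:
play_rows --dp '[[0, 0, 0.04], [0, 0, 0.08], [0, 0, 0.12], [0, 0, 0.12]]' --rot '[[0, 0, 0], [0, 0, 0], [0, 0, 0], [0, 0, 0]]'

```text
clock: 15.55
eef_pos: [435.3, -338.2, -14.9]
tcp_rot: [-3.141, 0.0, -0.297]
contact_force: [0.1, 0.0, 0.4]
opening: 0.702
grasp_force: 0.0
```

Emit:
play_rows --dp '[[0, 0, 0.03], [0, 0, 0.05], [0, 0, 0.05]]' --rot '[[0, 0, 0], [0, 0, 0], [0, 0, 0]]'

```text
clock: 15.8
eef_pos: [435.4, -338.3, -16.8]
tcp_rot: [-3.142, 0.0, -0.297]
contact_force: [0.2, 0.6, -0.5]
opening: 0.697
grasp_force: 0.0
```

Emit:
play_rows --dp '[[0, 0, 0], [0, 0, 0], [0, 0, 0], [0, 0, 0], [0, 0, 0]]' --rot '[[0, 0, 0], [0, 0, 0], [0, 0, 0], [0, 0, 0], [0, 0, 0]]' --fingers 0.3 --grip_force 40

```text
clock: 16.22
eef_pos: [435.5, -338.4, -16.3]
tcp_rot: [3.142, -0.0, -0.297]
contact_force: [-1.3, 0.7, 4.8]
opening: 0.412
grasp_force: 40.4
```

Emit:
play_rows --dp '[[0, 0, 0], [0, 0, 0], [0, 0, 0]]' --rot '[[0, 0, 0], [0, 0, 0], [0, 0, 0]]'

```text
clock: 16.47
eef_pos: [435.5, -338.4, -16.4]
tcp_rot: [3.142, -0.0, -0.297]
contact_force: [-0.9, 1.4, 5.0]
opening: 0.409
grasp_force: 40.5
```

Gripped at the blade (opening 0.41), but the tips touch the channel floor, about 8 mm below the slide. I'll re-grip 6 mm higher so it can be set down flat.

Emit:
play_rows --dp '[[0, 0, 0], [0, 0, 0], [0, 0, -0.15], [0, 0, -0.15]]' --rot '[[0, 0, 0], [0, 0, 0], [0, 0, 0], [0, 0, 0]]' --fingers 0.6

```text
clock: 16.8
eef_pos: [435.8, -338.6, -9.9]
tcp_rot: [3.141, -0.001, -0.297]
contact_force: [0.5, -0.5, 0.7]
opening: 0.601
grasp_force: 0.0
```

Emit:
play_rows --dp '[[0, 0, 0], [0, 0, 0], [0, 0, 0], [0, 0, 0], [0, 0, 0]]' --rot '[[0, 0, 0], [0, 0, 0], [0, 0, 0], [0, 0, 0], [0, 0, 0]]' --fingers 0.3 --grip_force 50

```text
clock: 17.22
eef_pos: [435.7, -338.5, -10.0]
tcp_rot: [3.142, -0.001, -0.297]
contact_force: [-1.5, 1.9, 7.7]
opening: 0.404
grasp_force: 49.7
```

Emit:
play_rows --dp '[[0, 0, -0.1], [0, 0, -0.3], [0, 0, -0.6], [0, 0, -1.0], [0, 0, -1.0]]' --rot '[[0, 0, 0], [0, 0, 0], [0, 0, 0], [0, 0, 0], [0, 0, 0]]'

```text
clock: 17.63
eef_pos: [437.0, -339.6, 32.5]
tcp_rot: [3.14, -0.004, -0.297]
contact_force: [1.5, 0.1, -0.3]
opening: 0.403
grasp_force: 50.3
```

```bash
python3 - <<'E'
from h import *
yw=1.595; ax=np.array([np.cos(yw),np.sin(yw)]); g=np.array([420,-125])+27*ax; print(g)
plan([((435.2,-338.1,70),-0.295),((*g,70),yw),((*g,5),yw)])
E
```

```text
[419.34656463 -98.00790815]
now 17.6333 [ 437.  -339.6   32.5] [ 3.14  -0.004 -0.297] F [ 1.5  0.1 -0.3] open 0.403
  dp [-0.05, -0.02, -0.94] rot [0.01, -0.04, -0.02]
  dp [-0.53, -1.41, -0.0] rot [0.0, 0.0, -4.51]
  dp [0.17, -1.49, -0.0] rot [0.0, 0.0, -4.51]
  dp [0.83, -1.25, -0.0] rot [0.0, 0.0, -4.51]
  dp [1.31, -0.74, -0.0] rot [0.0, 0.0, -4.51]
  dp [0.0, -0.0, 1.62] rot [-0.0, -0.0, 0.0]
```

Emit:
play_rows --dp '[[0, 0, -0.5], [0, 0, -1.0], [0, 0, -1.0]]' --rot '[[0, 0, 0], [0, 0, 0], [0, 0, 0]]'

```text
clock: 17.88
eef_pos: [437.2, -339.7, 72.8]
tcp_rot: [3.14, -0.005, -0.297]
contact_force: [0.9, -0.5, 0.8]
opening: 0.401
grasp_force: 50.3
```

Emit:
play_rows --dp '[[-0.53, -1.41, 0], [-0.53, -1.41, 0], [-0.53, -1.41, 0], [-0.53, -1.41, 0], [-0.53, -1.41, 0]]' --rot '[[0, 0, -0.9], [0, 0, -1.8], [0, 0, -2.7], [0, 0, -3.6], [0, 0, -4.5]]'

```text
clock: 18.3
eef_pos: [431.5, -277.6, 69.0]
tcp_rot: [-3.142, 0.0, 0.18]
contact_force: [0.3, -0.1, -0.5]
opening: 0.401
grasp_force: 50.4
```

Emit:
play_rows --dp '[[0.17, -1.49, 0], [0.17, -1.49, 0], [0.17, -1.49, 0], [0.17, -1.49, 0], [0.17, -1.49, 0]]' --rot '[[0, 0, -0.9], [0, 0, -1.8], [0, 0, -2.7], [0, 0, -3.6], [0, 0, -4.5]]'

```text
clock: 18.72
eef_pos: [427.8, -217.7, 69.0]
tcp_rot: [-3.141, 0.0, 0.651]
contact_force: [0.8, 0.2, -0.9]
opening: 0.402
grasp_force: 50.5
```

Emit:
play_rows --dp '[[0.83, -1.25, 0], [0.83, -1.25, 0], [0.83, -1.25, 0], [0.83, -1.25, 0], [0.83, -1.25, 0]]' --rot '[[0, 0, -0.9], [0, 0, -1.8], [0, 0, -2.7], [0, 0, -3.6], [0, 0, -4.5]]'

```text
clock: 19.13
eef_pos: [424.2, -157.9, 69.0]
tcp_rot: [-3.141, 0.0, 1.123]
contact_force: [0.1, -0.3, -1.0]
opening: 0.402
grasp_force: 50.6
```

Emit:
play_rows --dp '[[1.31, -0.74, 0], [1.31, -0.74, 0], [1.31, -0.74, 0], [1.31, -0.74, 0], [1.31, -0.74, 0]]' --rot '[[0, 0, -0.9], [0, 0, -1.8], [0, 0, -2.7], [0, 0, -3.6], [0, 0, -4.5]]'

```text
clock: 19.55
eef_pos: [420.6, -97.8, 69.1]
tcp_rot: [-3.142, -0.0, 1.594]
contact_force: [0.2, -0.1, -0.8]
opening: 0.401
grasp_force: 50.6
```

Emit:
play_rows --dp '[[0, 0, 0.3], [0, 0, 0.8], [0, 0, 1.3], [0, 0, 1.6], [0, 0, 1.6]]' --rot '[[0, 0, 0], [0, 0, 0], [0, 0, 0], [0, 0, 0], [0, 0, 0]]'

```text
clock: 19.97
eef_pos: [419.0, -97.9, 3.2]
tcp_rot: [-3.138, -0.001, 1.588]
contact_force: [-0.4, -0.1, -0.7]
opening: 0.398
grasp_force: 50.5
```

```bash
python3 - <<'E'
from h import *
plan([((419.3,-98,-8),1.595)])
f=optics.grab_frame('scene'); t=optics.grab_frame('top')
def c(x,u,v,w=88,h=66): return cv2.resize(x['color'][v:v+h,u:u+w,::-1],(400,300),interpolation=cv2.INTER_CUBIC)
cv2.imwrite('pics/p7.png',np.hstack([c(f,235,180),c(t,202,195)]))
E
```

```text
now 19.9667 [419.  -97.9   3.2] [-3.138e+00 -1.000e-03  1.588e+00] F [-0.4 -0.1 -0.7] open 0.398
  dp [-0.0, 0.01, 0.28] rot [-0.04, -0.01, -0.07]
```

View pics/p7.png

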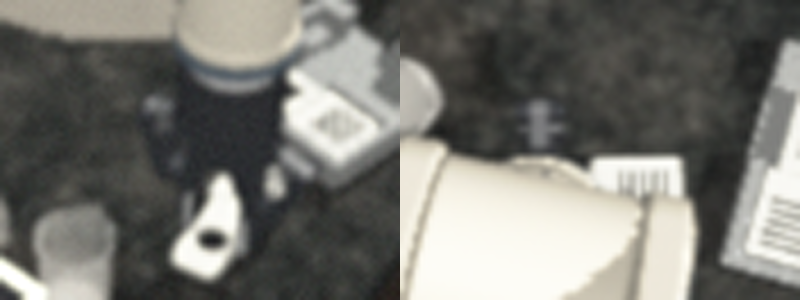

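The slide is held with its blade toward the photometer, the round window at crop (212,240), and the handle level behind it. Lowering it to the bench.

Emit:
play_rows --dp '[[0, 0, 0.15], [0, 0, 0.3], [0, 0, 0.4], [0, 0, 0.48], [0, 0, 0.48]]' --rot '[[0, 0, -0.05], [0, 0, -0.05], [0, 0, -0.05], [0, 0, -0.05], [0, 0, -0.05]]'

```text
clock: 20.48
eef_pos: [420.5, -98.3, -14.3]
tcp_rot: [-3.141, -0.0, 1.593]
contact_force: [-0.1, -0.3, -0.6]
opening: 0.401
grasp_force: 50.6
```

Emit:
play_rows --dp '[[0, 0, 0.03], [0, 0, 0.06], [0, 0, 0.09], [0, 0, 0.09]]' --rot '[[0, 0, 0], [0, 0, 0], [0, 0, 0], [0, 0, 0]]'

```text
clock: 20.82
eef_pos: [420.8, -98.3, -17.5]
tcp_rot: [-3.142, -0.0, 1.593]
contact_force: [0.3, -0.4, -0.9]
opening: 0.402
grasp_force: 50.6
```

Emit:
play_rows --dp '[[0, 0, 0.03], [0, 0, 0.06], [0, 0, 0.06]]' --rot '[[0, 0, 0], [0, 0, 0], [0, 0, 0]]'

```text
clock: 21.07
eef_pos: [420.7, -98.3, -20.0]
tcp_rot: [-3.141, -0.0, 1.593]
contact_force: [-0.3, -1.2, -0.3]
opening: 0.399
grasp_force: 50.6
```

Emit:
play_rows --dp '[[0, 0, 0.02], [0, 0, 0.03], [0, 0, 0.03]]' --rot '[[0, 0, 0], [0, 0, 0], [0, 0, 0]]'

```text
clock: 21.32
eef_pos: [420.8, -98.3, -21.1]
tcp_rot: [-3.141, -0.0, 1.593]
contact_force: [-0.1, 0.4, -2.0]
opening: 0.399
grasp_force: 50.6
```

Emit:
play_rows --dp '[[0, 0, 0.02], [0, 0, 0.02]]' --rot '[[0, 0, 0], [0, 0, 0]]'

```text
clock: 21.48
eef_pos: [420.8, -98.3, -21.9]
tcp_rot: [-3.142, 0.0, 1.593]
contact_force: [-0.2, -0.7, -0.9]
opening: 0.399
grasp_force: 50.6
```

Emit:
play_rows --dp '[[0, 0, 0], [0, 0, 0], [0, 0, 0], [0, 0, -0.3], [0, 0, -1.0]]' --rot '[[0, 0, 0], [0, 0, 0], [0, 0, 0], [0, 0, 0], [0, 0, 0]]' --fingers 0.8

```text
clock: 21.9
eef_pos: [418.6, -97.8, 16.5]
tcp_rot: [-3.137, -0.001, 1.593]
contact_force: [-0.1, 1.0, 0.3]
opening: 0.799
grasp_force: 0.0
```

Emit:
play_rows --dp '[[-2.5, -4, -4.0], [-2.5, -4, -4.0], [-2.5, -4, -4.0], [-2.5, -4, -4.0], [-2.5, -4, -4.0]]' --rot '[[0, 0, 0], [0, 0, 0], [0, 0, 0], [0, 0, 0], [0, 0, 0]]'

```text
clock: 22.32
eef_pos: [286.5, -185.8, 154.1]
tcp_rot: [3.141, 0.0, 1.594]
contact_force: [0.4, -1.0, -0.6]
opening: 0.801
grasp_force: 0.0
```

```bash
python3 - <<'E'
from h import *
t=optics.grab_frame('top'); pickle.dump(t,open('t2.pkl','wb')); f=optics.grab_frame('scene'); pickle.dump(f,open('s2.pkl','wb'))
plan([])
for n,x,b in(('top',t,(200,180,80,95)),('scene',f,(225,195,85,75))):
    for c,a,k in blobs(x,b,190,255,60,3000):
        q=np.array([onz(x,p,8)[:2] for p in k]); (cx,cy),(w,h),an=cv2.minAreaRect(q.astype(np.float32)); print(n,c.round(1),round(a),'ctr',round(cx,1),round(cy,1),'size',round(w,1),round(h,1),'ang',round(an,2), 'ext',q.min(0).round(1),q.max(0).round(1))
    u,v,w,h=b
    cv2.imwrite(f'pics/q_{n}.png',x['color'][v:v+h,u:u+w,::-1])
a=cv2.imread('pics/q_top.png');b=cv2.imread('pics/q_scene.png')
cv2.imwrite('pics/p8.png',np.hstack([cv2.resize(a,(400,475)),cv2.resize(b,(400,475))]))
E
```

```text
now 22.4167 [ 286.9 -188.1  156.2] [3.137 0.004 1.59 ] F [0.3 1.3 0.5] open 0.801
top [243.3 237.2] 595 ctr 422.0 -119.5 size 124.8 49.0 ang 89.24 ext [ 396.7 -181.9] [445.9 -57.2]
top [230.3 237.6] 65 ctr 420.5 -87.9 size 25.9 26.5 ang 36.08 ext [ 407.3 -101. ] [433.9 -74.3]
scene [251.1 265.8] 74 ctr 437.4 65.7 size 59.5 25.5 ang 32.9 ext [405.6  48.6] [459.6  92.6]
scene [238.3 248.6] 277 ctr 503.6 26.5 size 100.2 159.1 ang 35.6 ext [464.5 -17.4] [590.7 120.2]
scene [284.2 232.3] 283 ctr 420.5 -116.2 size 50.3 127.4 ang 0.55 ext [ 395.6 -180.1] [446.1 -52.6]
scene [301.1 203. ] 151 ctr 436.7 -270.9 size 53.6 127.1 ang 67.13 ext [ 385.6 -300.9] [ 504.  -227.7]
```

The measurement matches where it was set down: 124.8 x 49 mm, with its centre within 2 mm of the expected spot in both views. Now taking it by the handle.

```bash
python3 - <<'E'
from h import *
plan([((422.2,-160.3,40),1.593),((422.2,-160.3,-15),1.593)])
E
```

```text
now 22.4167 [ 286.9 -188.1  156.2] [3.137 0.004 1.59 ] F [0.3 1.3 0.5] open 0.801
  dp [0.64, 3.38, 2.92] rot [0.04, 0.04, -0.03]
  dp [-0.0, -0.0, 1.38] rot [0.0, -0.0, -0.0]
```

Emit:
play_rows --dp '[[0.8, 3.6, 0], [0.8, 3.6, 0], [0.8, 3.6, 0.5], [0.8, 3.6, 1.0], [0.8, 3.6, 1.5]]' --rot '[[0, 0, 0], [0, 0, 0], [0, 0, 0], [0, 0, 0], [0, 0, 0]]' --fingers 0.78

```text
clock: 22.83
eef_pos: [436.9, -149.4, 91.7]
tcp_rot: [3.137, 0.001, 1.595]
contact_force: [-1.0, -0.3, 0.0]
opening: 0.776
grasp_force: 0.0
```

Emit:
play_rows --dp '[[0, 0, 0], [0, 0, 0], [0, 0, 0]]' --rot '[[0, 0, 0], [0, 0, 0], [0, 0, 0]]'

```text
clock: 23.08
eef_pos: [430.8, -150.2, 93.2]
tcp_rot: [-3.141, -0.0, 1.593]
contact_force: [0.1, 0.2, 0.4]
opening: 0.777
grasp_force: 0.0
```

```bash
python3 - <<'E'
from h import *
plan([((422.2,-160.3,0),1.593)])
E
```

```text
now 23.0833 [ 430.8 -150.2   93.2] [-3.141 -0.     1.593] F [0.1 0.2 0.4] open 0.777
  dp [-0.25, -0.22, 2.33] rot [-0.01, -0.0, 0.0]
```

Emit:
play_rows --dp '[[-0.25, -0.22, 0], [-0.25, -0.22, 0.6], [-0.25, -0.22, 1.3], [-0.25, -0.22, 2.0], [-0.25, -0.22, 2.2]]' --rot '[[0, 0, 0], [0, 0, 0], [0, 0, 0], [0, 0, 0], [0, 0, 0]]'

```text
clock: 23.5
eef_pos: [421.2, -160.5, 3.7]
tcp_rot: [-3.14, -0.001, 1.592]
contact_force: [-0.5, 1.4, 0.0]
opening: 0.781
grasp_force: 0.0
```

Emit:
play_rows --dp '[[0, 0, 0], [0, 0, 0]]' --rot '[[0, 0, 0], [0, 0, 0]]'

```text
clock: 23.67
eef_pos: [423.0, -160.9, 6.0]
tcp_rot: [3.141, 0.0, 1.593]
contact_force: [-0.1, -1.0, 0.7]
opening: 0.781
grasp_force: 0.0
```

```bash
python3 - <<'E'
from h import *
plan([((422.2,-160.3,-21),1.593)])
E
```

```text
now 23.6667 [ 423.  -160.9    6. ] [3.141 0.    1.593] F [-0.1 -1.   0.7] open 0.781
  dp [0.02, -0.02, 0.68] rot [0.0, 0.0, -0.0]
```

Emit:
play_rows --dp '[[0.02, -0.02, 0.2], [0.02, -0.02, 0.4], [0.02, -0.02, 0.5], [0.02, -0.02, 0.57], [0.02, -0.02, 0.57]]' --rot '[[0, 0, 0], [0, 0, 0], [0, 0, 0], [0, 0, 0], [0, 0, 0]]'

```text
clock: 24.08
eef_pos: [421.6, -159.6, -18.3]
tcp_rot: [-3.141, -0.0, 1.594]
contact_force: [0.4, -0.1, -0.7]
opening: 0.781
grasp_force: 0.0
```

Emit:
play_rows --dp '[[0, 0, 0.04], [0, 0, 0.08], [0, 0, 0.1], [0, 0, 0.1]]' --rot '[[0, 0, 0], [0, 0, 0], [0, 0, 0], [0, 0, 0]]'

```text
clock: 24.42
eef_pos: [421.9, -159.7, -22.0]
tcp_rot: [-3.142, -0.0, 1.593]
contact_force: [-0.7, -0.5, -1.1]
opening: 0.777
grasp_force: 0.0
```

Emit:
play_rows --dp '[[0, 0, 0], [0, 0, 0], [0, 0, 0], [0, 0, 0], [0, 0, 0]]' --rot '[[0, 0, 0], [0, 0, 0], [0, 0, 0], [0, 0, 0], [0, 0, 0]]' --fingers 0.45 --grip_force 50

```text
clock: 24.83
eef_pos: [421.9, -159.7, -21.4]
tcp_rot: [3.142, 0.0, 1.593]
contact_force: [-2.0, 0.8, 7.7]
opening: 0.566
grasp_force: 50.1
```

The handle is gripped (opening 0.57). I'll lift it, and refine the slot's x by profiling the top image along the side face.

Emit:
play_rows --dp '[[0, 0, -0.2], [0, 0, -0.8], [0, 0, -1.5], [0, 0, -2.0], [0, 0, -2.0]]' --rot '[[0, 0, 0], [0, 0, 0], [0, 0, 0], [0, 0, 0], [0, 0, 0]]'

```text
clock: 25.25
eef_pos: [424.2, -160.7, 61.8]
tcp_rot: [3.136, 0.002, 1.593]
contact_force: [0.8, -0.7, -0.3]
opening: 0.559
grasp_force: 52.1
```

```bash
python3 - <<'E'
from h import *
th=.0245; c=np.array([562.,136.]); ex=np.array([np.cos(th),np.sin(th)]); ey=np.array([-np.sin(th),np.cos(th)])
xs=np.arange(-95,95,.5)
for name in('top','t2'):
  f=load(name); g=cv2.cvtColor(f['color'],cv2.COLOR_RGB2GRAY).astype(np.float32)
  for off in(-102,-105):
   for z in(30,40,46,52,60):
    uv=np.array([proj(f,[*(c+x*ex+off*ey),z]) for x in xs]).astype(np.float32)
    v=cv2.remap(g,uv[:,0][None],uv[:,1][None],cv2.INTER_LINEAR)[0]
    print(name,off,z,v[::10].astype(int).tolist())
print(xs[::10])
plan([])
E
```

```text
top -102 30 [49, 60, 109, 136, 140, 148, 145, 154, 189, 215, 222, 224, 225, 228, 228, 223, 223, 225, 223, 219, 170, 143, 143, 142, 137, 151, 152, 164, 156, 147, 140, 130, 127, 144, 155, 159, 123, 72]
top -102 40 [46, 50, 114, 150, 163, 188, 183, 188, 211, 234, 239, 241, 242, 247, 249, 246, 245, 245, 244, 239, 176, 135, 132, 127, 123, 129, 130, 132, 125, 126, 115, 104, 107, 141, 159, 167, 125, 74]
top -102 46 [45, 50, 122, 160, 175, 211, 210, 210, 225, 243, 246, 247, 247, 250, 250, 248, 247, 247, 247, 243, 174, 124, 121, 115, 113, 116, 117, 119, 117, 124, 117, 102, 105, 143, 163, 173, 128, 74]
top -102 52 [45, 49, 131, 171, 188, 227, 224, 223, 233, 245, 248, 249, 248, 251, 251, 250, 249, 249, 249, 246, 171, 125, 128, 126, 129, 133, 136, 127, 127, 130, 123, 101, 103, 146, 168, 179, 129, 71]
top -102 60 [42, 51, 148, 194, 206, 240, 239, 239, 244, 248, 250, 250, 250, 252, 253, 252, 251, 250, 250, 247, 191, 164, 169, 159, 160, 161, 160, 140, 140, 139, 136, 115, 124, 164, 182, 192, 135, 80]
top -105 30 [69, 100, 131, 136, 116, 97, 88, 98, 130, 141, 145, 150, 154, 156, 157, 153, 156, 159, 1
[... 2456 characters left out ...]
148, 142, 83, 63]
t2 -105 52 [46, 45, 93, 129, 138, 153, 151, 157, 187, 212, 219, 222, 223, 228, 230, 224, 225, 227, 228, 220, 157, 138, 135, 131, 130, 137, 141, 146, 133, 132, 121, 113, 119, 142, 151, 144, 86, 62]
t2 -105 60 [45, 43, 100, 143, 155, 185, 182, 185, 207, 230, 236, 239, 241, 245, 246, 242, 240, 241, 240, 230, 152, 125, 122, 117, 117, 119, 121, 119, 112, 117, 101, 95, 114, 144, 157, 150, 88, 65]
[-95. -90. -85. -80. -75. -70. -65. -60. -55. -50. -45. -40. -35. -30.
 -25. -20. -15. -10.  -5.   0.   5.  10.  15.  20.  25.  30.  35.  40.
  45.  50.  55.  60.  65.  70.  75.  80.  85.  90.]
now 25.25 [ 424.2 -160.7   61.8] [3.136e+00 2.000e-03 1.593e+00] F [ 0.8 -0.7 -0.3] open 0.559
```

```bash
python3 - <<'E'
from h import *
plan([((424,-160.5,85),1.5953),((603.8,-79.5,85),1.5953),((603.8,-79.5,22),1.5953)])
E
```

```text
now 25.25 [ 424.2 -160.7   61.8] [3.136e+00 2.000e-03 1.593e+00] F [ 0.8 -0.7 -0.3] open 0.559
  dp [0.0, -0.0, -0.58] rot [0.05, 0.02, -0.02]
  dp [0.96, 2.27, 0.0] rot [-0.0, 0.0, 0.0]
  dp [0.96, 2.27, 0.0] rot [-0.0, 0.0, 0.0]
  dp [0.0, -0.0, 1.58] rot [0.0, 0.0, 0.0]
```

Emit:
play_rows --dp '[[0, 0, -0.5], [0, 0, -0.7], [0, 0, -0.7]]' --rot '[[0, 0, 0], [0, 0, 0], [0, 0, 0]]'

```text
clock: 25.5
eef_pos: [422.9, -160.1, 87.3]
tcp_rot: [3.139, 0.001, 1.593]
contact_force: [0.0, -0.7, 0.1]
opening: 0.563
grasp_force: 52.2
```

Emit:
play_rows --dp '[[0.3, 0.7, 0], [0.8, 1.8, 0], [1.3, 3.0, 0], [1.7, 4.1, 0], [1.92, 4.54, 0]]' --rot '[[0, 0, 0], [0, 0, 0], [0, 0, 0], [0, 0, 0], [0, 0, 0]]'

```text
clock: 25.92
eef_pos: [602.8, -77.9, 84.6]
tcp_rot: [-3.14, -0.0, 1.593]
contact_force: [0.6, -0.7, -1.0]
opening: 0.56
grasp_force: 52.2
```

Emit:
play_rows --dp '[[0, 0, 0], [0, 0, 0.5], [0, 0, 1.0], [0, 0, 1.4], [0, 0, 1.4]]' --rot '[[0, 0, 0], [0, 0, 0], [0, 0, 0], [0, 0, 0], [0, 0, 0]]'

```text
clock: 26.33
eef_pos: [598.4, -78.4, 25.5]
tcp_rot: [-3.135, -0.001, 1.594]
contact_force: [-1.5, 0.4, -0.7]
opening: 0.567
grasp_force: 52.3
```

Emit:
play_rows --dp '[[0, 0, 0], [0, 0, 0], [0, 0, 0]]' --rot '[[0, 0, 0], [0, 0, 0], [0, 0, 0]]'

```text
clock: 26.58
eef_pos: [602.3, -79.1, 31.0]
tcp_rot: [3.14, 0.0, 1.593]
contact_force: [-0.0, -0.1, -1.6]
opening: 0.561
grasp_force: 52.3
```

```bash
python3 - <<'E'
from h import *
plan([((603.8,-79.5,20.5),1.5953)])
E
```

```text
now 26.5833 [602.3 -79.1  31. ] [3.14  0.    1.593] F [-0.  -0.1 -1.6] open 0.561
  dp [-0.01, 0.04, 0.26] rot [0.01, 0.0, -0.02]
```

Emit:
play_rows --dp '[[0, 0.04, 0.1], [0, 0.04, 0.2], [0, 0.04, 0.26], [0, 0.04, 0.26], [0, 0.04, 0.26]]' --rot '[[0, 0, 0], [0, 0, 0], [0, 0, 0], [0, 0, 0], [0, 0, 0]]'

```text
clock: 27.0
eef_pos: [603.0, -78.9, 19.5]
tcp_rot: [-3.141, -0.0, 1.593]
contact_force: [-0.3, -0.6, -0.5]
opening: 0.563
grasp_force: 52.3
```

```bash
python3 - <<'E'
from h import *
plan([((603.8,-79.5,20.5),1.5953)])
t=optics.grab_frame('top'); f=optics.grab_frame('scene')
pickle.dump(t,open('t3.pkl','wb'))
th=.0245; c=np.array([562.,136.]); ex=np.array([np.cos(th),np.sin(th)]); ey=np.array([-np.sin(th),np.cos(th)])
g=cv2.cvtColor(t['color'],cv2.COLOR_RGB2GRAY).astype(np.float32); xs=np.arange(0,76,.5)
for yl in(-112,-116,-120,-125,-130,-135,-140):
    uv=np.array([proj(t,[*(c+x*ex+yl*ey),49.5]) for x in xs]).astype(np.float32)
    v=cv2.remap(g,uv[:,0][None],uv[:,1][None],1)[0]
    i=np.where(v>170)[0]; print(yl,v[::8].astype(int).tolist(), xs[i[[0,-1]]] if len(i) else '')
def cc(x,u,v,w=60,h=75): return cv2.resize(x['color'][v:v+h,u:u+w,::-1],(400,500),interpolation=cv2.INTER_CUBIC)
cv2.imwrite('pics/p9.png',np.hstack([cc(t,170,140),cc(f,210,195)]))
E
```

```text
now 27.0 [603.  -78.9  19.5] [-3.141 -0.     1.593] F [-0.3 -0.6 -0.5] open 0.563
  dp [-0.02, 0.02, -0.02] rot [-0.0, -0.0, -0.02]
-112 [103, 119, 131, 141, 162, 183, 190, 208, 211, 197, 200, 201, 204, 205, 206, 209, 210, 212, 212] [17.  75.5]
-116 [58, 73, 93, 111, 122, 131, 136, 159, 168, 160, 168, 177, 182, 184, 185, 184, 181, 179, 178] [31.5 75.5]
-120 [40, 46, 58, 68, 96, 138, 138, 146, 169, 184, 197, 207, 214, 219, 222, 225, 224, 225, 223] [32.5 75.5]
-125 [41, 46, 52, 62, 100, 154, 146, 150, 178, 195, 207, 215, 222, 227, 230, 233, 237, 238, 240] [31.  75.5]
-130 [41, 47, 71, 109, 129, 156, 147, 147, 173, 198, 209, 216, 223, 228, 231, 234, 237, 239, 240] [32.  75.5]
-135 [46, 64, 83, 104, 108, 143, 143, 147, 172, 200, 210, 218, 224, 229, 232, 235, 237, 240, 241] [32.  75.5]
-140 [72, 83, 74, 68, 90, 140, 143, 150, 168, 199, 212, 219, 224, 229, 233, 235, 237, 240, 241] [32.5 75.5]
```

View pics/p9.png

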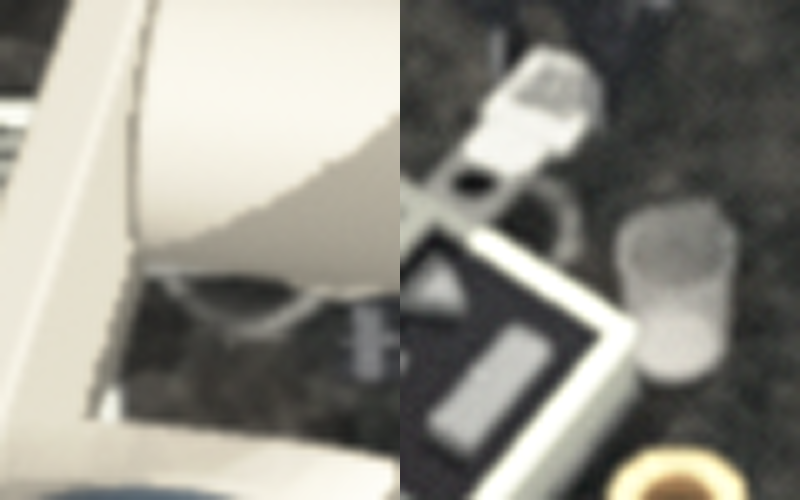

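The top view is hidden by the arm. The scene view shows the blade lined up behind the photometer's right edge, with the handle at (550,90). Inserting slowly while watching the force.

Emit:
play_rows --dp '[[0.08, 0.02, -0.03], [0.16, 0.02, -0.03], [0.24, 0.02, -0.03], [0.32, 0.02, -0.03], [0.32, 0.02, -0.03]]' --rot '[[0, 0, -0.02], [0, 0, -0.02], [0, 0, -0.02], [0, 0, -0.02], [0, 0, -0.02]]'

```text
clock: 27.52
eef_pos: [603.6, -65.3, 21.0]
tcp_rot: [-3.142, -0.0, 1.596]
contact_force: [0.1, -0.1, -0.7]
opening: 0.565
grasp_force: 52.3
```

Emit:
play_rows --dp '[[0.05, 0, 0], [0.1, 0, 0], [0.1, 0, 0]]' --rot '[[0, 0, 0], [0, 0, 0], [0, 0, 0]]'

```text
clock: 27.77
eef_pos: [603.6, -61.7, 20.9]
tcp_rot: [-3.141, -0.0, 1.596]
contact_force: [-0.2, 0.4, -1.2]
opening: 0.56
grasp_force: 52.3
```

Emit:
play_rows --dp '[[0.05, 0, 0], [0.1, 0, 0], [0.1, 0, 0]]' --rot '[[0, 0, 0], [0, 0, 0], [0, 0, 0]]'

```text
clock: 28.02
eef_pos: [603.5, -57.8, 20.9]
tcp_rot: [-3.142, -0.0, 1.596]
contact_force: [0.8, 0.0, -2.0]
opening: 0.562
grasp_force: 52.3
```

Emit:
play_rows --dp '[[0.06, 0, 0], [0.12, 0, 0], [0.18, 0, 0], [0.24, 0, 0], [0.24, 0, 0]]' --rot '[[0, 0, 0], [0, 0, 0], [0, 0, 0], [0, 0, 0], [0, 0, 0]]'

```text
clock: 28.43
eef_pos: [603.2, -48.0, 20.9]
tcp_rot: [-3.141, -0.0, 1.596]
contact_force: [0.1, -0.9, -1.2]
opening: 0.567
grasp_force: 52.3
```

Emit:
play_rows --dp '[[0.06, 0, 0], [0.12, 0, 0], [0.18, 0, 0], [0.24, 0, 0], [0.24, 0, 0]]' --rot '[[0, 0, 0], [0, 0, 0], [0, 0, 0], [0, 0, 0], [0, 0, 0]]'

```text
clock: 28.85
eef_pos: [603.0, -38.4, 20.9]
tcp_rot: [-3.142, -0.0, 1.596]
contact_force: [0.5, 0.0, -0.4]
opening: 0.562
grasp_force: 52.3
```

Emit:
play_rows --dp '[[0.08, 0, 0], [0.16, 0, 0], [0.24, 0, 0], [0.32, 0, 0], [0.36, 0, 0]]' --rot '[[0, 0, 0], [0, 0, 0], [0, 0, 0], [0, 0, 0], [0, 0, 0]]'

```text
clock: 29.27
eef_pos: [602.6, -23.9, 20.9]
tcp_rot: [-3.142, -0.0, 1.596]
contact_force: [-0.1, 0.3, -1.1]
opening: 0.56
grasp_force: 52.3
```

Emit:
play_rows --dp '[[0.08, 0, 0], [0.16, 0, 0], [0.24, 0, 0], [0.3, 0, 0], [0.34, 0, 0]]' --rot '[[0, 0, 0], [0, 0, 0], [0, 0, 0], [0, 0, 0], [0, 0, 0]]'

```text
clock: 29.68
eef_pos: [602.3, -10.5, 20.9]
tcp_rot: [-3.142, -0.0, 1.596]
contact_force: [-0.5, 0.0, -0.7]
opening: 0.563
grasp_force: 52.3
```

Emit:
play_rows --dp '[[0.03, 0, 0], [0.06, 0, 0], [0.09, 0, 0], [0.12, 0, 0], [0.12, 0, 0]]' --rot '[[0, 0, 0], [0, 0, 0], [0, 0, 0], [0, 0, 0], [0, 0, 0]]'

```text
clock: 30.1
eef_pos: [602.2, -5.9, 20.9]
tcp_rot: [-3.142, -0.0, 1.596]
contact_force: [0.0, 0.2, -0.8]
opening: 0.561
grasp_force: 52.3
```

Emit:
play_rows --dp '[[0.03, 0, 0], [0.06, 0, 0], [0.08, 0, 0], [0.1, 0, 0], [0.1, 0, 0]]' --rot '[[0, 0, 0], [0, 0, 0], [0, 0, 0], [0, 0, 0], [0, 0, 0]]'

```text
clock: 30.52
eef_pos: [602.1, -1.9, 20.9]
tcp_rot: [-3.142, -0.0, 1.596]
contact_force: [-0.0, -0.3, -0.9]
opening: 0.562
grasp_force: 52.3
```

Emit:
play_rows --dp '[[0.02, 0, 0], [0.04, 0, 0], [0.04, 0, 0]]' --rot '[[0, 0, 0], [0, 0, 0], [0, 0, 0]]'

```text
clock: 30.77
eef_pos: [602.1, -0.4, 20.9]
tcp_rot: [-3.142, -0.0, 1.596]
contact_force: [1.0, -0.0, -1.1]
opening: 0.566
grasp_force: 52.3
```

Emit:
play_rows --dp '[[0.02, 0, 0], [0.04, 0, 0], [0.04, 0, 0]]' --rot '[[0, 0, 0], [0, 0, 0], [0, 0, 0]]'

```text
clock: 31.02
eef_pos: [602.0, 1.3, 20.9]
tcp_rot: [-3.142, -0.0, 1.596]
contact_force: [0.9, -0.2, -1.1]
opening: 0.562
grasp_force: 52.3
```

Emit:
play_rows --dp '[[0.02, 0, 0], [0.03, 0, 0], [0.03, 0, 0]]' --rot '[[0, 0, 0], [0, 0, 0], [0, 0, 0]]'

```text
clock: 31.27
eef_pos: [602.0, 2.4, 20.9]
tcp_rot: [-3.142, -0.0, 1.596]
contact_force: [0.4, 0.3, -0.6]
opening: 0.559
grasp_force: 52.3
```

Emit:
play_rows --dp '[[0.02, 0, 0], [0.03, 0, 0], [0.03, 0, 0]]' --rot '[[0, 0, 0], [0, 0, 0], [0, 0, 0]]'

```text
clock: 31.52
eef_pos: [602.1, 2.6, 21.0]
tcp_rot: [3.141, 0.001, 1.596]
contact_force: [-0.1, -6.5, -0.5]
opening: 0.56
grasp_force: 52.3
```

Emit:
play_rows --dp '[[0.02, 0, 0], [0.03, 0, 0], [0.03, 0, 0]]' --rot '[[0, 0, 0], [0, 0, 0], [0, 0, 0]]'

```text
clock: 31.77
eef_pos: [602.1, 2.8, 21.0]
tcp_rot: [3.141, 0.003, 1.597]
contact_force: [0.4, -11.7, 0.2]
opening: 0.559
grasp_force: 52.3
```

The shoulders met the frame (Fy −12 N at y=2.8). I'll ease it down onto the slot floor, then release.

Emit:
play_rows --dp '[[-0.01, 0, 0.02], [-0.01, 0, 0.04], [-0.01, 0, 0.04]]' --rot '[[0, 0, 0], [0, 0, 0], [0, 0, 0]]'

```text
clock: 32.02
eef_pos: [602.2, 2.7, 19.7]
tcp_rot: [3.141, 0.002, 1.596]
contact_force: [-1.8, -10.5, 4.4]
opening: 0.561
grasp_force: 52.9
```

Emit:
play_rows --dp '[[0, 0, 0], [0, 0, 0], [0, 0, 0], [0, 0, 0]]' --rot '[[0, 0, 0], [0, 0, 0], [0, 0, 0], [0, 0, 0]]' --fingers 0.78

```text
clock: 32.35
eef_pos: [602.0, 4.6, 19.3]
tcp_rot: [3.142, -0.0, 1.596]
contact_force: [0.9, 0.1, -0.6]
opening: 0.78
grasp_force: 0.0
```

Emit:
play_rows --dp '[[0, 0, -0.2], [0, 0, -0.7], [0, 0, -1.4], [0, 0, -2.0], [0, 0, -2.0]]' --rot '[[0, 0, 0], [0, 0, 0], [0, 0, 0], [0, 0, 0], [0, 0, 0]]'

```text
clock: 32.77
eef_pos: [605.2, 4.5, 104.6]
tcp_rot: [3.134, 0.0, 1.596]
contact_force: [0.4, 0.2, 0.6]
opening: 0.78
grasp_force: 0.0
```

```bash
python3 - <<'E'
from h import *
plan([])
f=optics.grab_frame('scene'); pickle.dump(f,open('s4.pkl','wb'))
for c,a,k in blobs(f,(205,180,60,55),150,255,30,3000):
    q=np.array([onz(f,p,48.5)[:2] for p in k]); print(c.round(1),round(a),'ext',q.min(0).round(1),q.max(0).round(1))
# handle end prediction at z=49
for P in((577,-20,49),(627,-20,49)): print(proj(f,P).round(1))
E
```

```text
now 32.7667 [605.2   4.5 104.6] [3.134 0.    1.596] F [0.4 0.2 0.6] open 0.78
[216.3 225.7] 320 ext [537.7 -20.9] [656.9  68. ]
[250.4 182.9] 201 ext [ 569.8 -262.2] [ 699.1 -187.9]
[229.5 221.5]
[217.2 215.5]
```

Emit:
play_rows --dp '[[0, 0, -1], [0, 0, -1], [1.2, -1.2, -1], [2.4, -2.3, -1], [2.48, -2.5, -1]]' --rot '[[0, 0, 0], [0, 0, 0], [0, 0, 0], [0, 0, 0], [0, 0, 0]]' --fingers 0

```text
clock: 33.23
eef_pos: [510.3, 91.1, 138.9]
tcp_rot: [-3.141, -0.0, 1.594]
contact_force: [-0.3, 1.5, 0.8]
opening: 0.067
grasp_force: 0.0
```

Emit:
play_rows --dp '[[0, 0, 0], [0, 0, 0], [0, 0, 0]]' --rot '[[0, 0, 0], [0, 0, 0], [0, 0, 0]]'

```text
clock: 33.48
eef_pos: [511.8, 90.7, 139.4]
tcp_rot: [3.141, 0.0, 1.597]
contact_force: [-0.0, 0.5, 0.1]
opening: -0.001
grasp_force: 0.0
```

```bash
python3 - <<'E'
from h import *
plan([((507.5,106.4,90),1.595)])
t=optics.grab_frame('top');f=optics.grab_frame('scene'); pickle.dump(t,open('t5.pkl','wb'));pickle.dump(f,open('s5.pkl','wb'))
for n,x,b in(('top',t,(182,150,40,45)),('scene',f,(208,180,55,50))):
  for th in(150,200):
    for c,a,k in blobs(x,b,th,255,30,3000):
        q=np.array([onz(x,p,48.5)[:2] for p in k]); print(n,th,c.round(1),round(a),'ext',q.min(0).round(1),q.max(0).round(1),np.round(cv2.minAreaRect(q.astype(np.float32))[2],1))
g=cv2.cvtColor(t['color'],cv2.COLOR_RGB2GRAY); print(g[156:192:2,182:212:2])
E
```

```text
now 33.4833 [511.8  90.7 139.4] [3.141 0.    1.597] F [-0.   0.5  0.1] open -0.001
  dp [0.4, -0.1, 1.23] rot [0.01, 0.0, 0.01]
top 150 [191.9 175.1] 499 ext [545.4 -21.5] [654.7  44.1] 89.6
top 200 [195. 174.] 322 ext [577.3 -20.1] [625.6  33.4] 0.4
top 200 [192.6 174.1] 53 ext [584.1   6.3] [618.9  19.6] 89.6
top 200 [197.5 173.7] 55 ext [584.7  -7.6] [619.5   6.5] 89.6
top 200 [183.2 181.2] 89 ext [545.4  29.5] [652.6  44.1] 89.6
scene 150 [214.  224.6] 122 ext [571.3 -14.4] [643.8  45.9] 37.4
scene 150 [251. 183.] 165 ext [ 575.8 -258.1] [ 672.4 -189.9] 33.2
scene 150 [220.8 181.1] 61 ext [ 687.6 -198.9] [ 760.2 -147.8] 33.3
scene 200 [213.2 225.3] 91 ext [574.   -9.8] [641.7  45.9] 37.4
[[205  87  63  61  60  53  56  63  57  57  57  56  53  53  62]
 [235 171 104  51  53  53  49  53  49  51  55  54  50  47  55]
 [234 167 150  54  44  43  45  38  39  45  49  52  51  46  57]
 [238 145 148  64  45  49  50  50  54  54  56  58  54  50  47]
 [242  97 141  70  64  69  73  76  76  79  91  93  66  50  45]
 [250 122 220 228 230 231 232 234 234 232 233 232  81  55  55]
 [250 159 226 237 229 220 202 196 191 213 207 236  83  55  60]
 [250 154 226 238 226 171 162 167 160 204 199 236  87  66  69]
 [250 159 230 238 227 171 161 176 187 208 202 238  86  64  67]
 [250 171 229 239 229 185 173 176 184 209 198 233  87  65  67]
 [250 179 227 239 230 183 171 170 172 208 180 233  92  56  52]
 [250 178 225 239 229 160 163 170 177 209 185 232  93  53  55]
 [250 180 225 239 232 191 200 207 223 224 220 233  93  58  63]
 [251 193 225 234 232 233 234 235 233 233 232 220  91  56  57]
 [250 190 133 111 101 105 100 119 119 100  85  80  69  61  61]
 [250 226 170  91  61  63  64  66 106 130 111  98  88  93 108]
 [250 248 236 101  59  56  58  56  71  97 110 120 133 148 157]
 [250 249 239 110  62  64  66  60  60  66  66  90 100 109 108]]
```

The top view shows the handle square to the side face, spanning y −20 to about 34 and centred at x≈601.5. The slide is home, so I'll press the read key.

Emit:
play_rows --dp '[[0.4, -0.1, 0.4], [0.4, -0.1, 0.9], [0.4, -0.1, 1.4], [0.4, -0.1, 1.6], [0.4, -0.1, 1.6]]' --rot '[[0, 0, 0], [0, 0, 0], [0, 0, 0], [0, 0, 0], [0, 0, 0]]'

```text
clock: 34.0
eef_pos: [506.2, 105.5, 73.4]
tcp_rot: [-3.138, 0.001, 1.594]
contact_force: [-0.2, -1.0, 0.2]
opening: -0.001
grasp_force: 0.0
```

Emit:
play_rows --dp '[[0, 0, 0], [0, 0, 0]]' --rot '[[0, 0, 0], [0, 0, 0]]'

```text
clock: 34.17
eef_pos: [508.0, 106.1, 76.1]
tcp_rot: [3.14, -0.0, 1.595]
contact_force: [-0.0, 1.1, 0.5]
opening: 0.004
grasp_force: 0.0
```

```bash
python3 - <<'E'
from h import *
plan([((506.5,106.4,54),1.595)])
E
```

```text
now 34.1667 [508.  106.1  76.1] [ 3.14  -0.     1.595] F [-0.   1.1  0.5] open 0.004
  dp [0.01, -0.04, 0.55] rot [0.01, -0.0, -0.0]
```

Emit:
play_rows --dp '[[0, -0.03, 0.15], [0, -0.03, 0.3], [0, -0.03, 0.45], [0, -0.03, 0.55], [0, -0.03, 0.55]]' --rot '[[0, 0, 0], [0, 0, 0], [0, 0, 0], [0, 0, 0], [0, 0, 0]]'

```text
clock: 34.58
eef_pos: [505.3, 106.2, 52.4]
tcp_rot: [-3.14, 0.0, 1.596]
contact_force: [0.6, 0.0, 0.2]
opening: 0.003
grasp_force: 0.0
```

Emit:
play_rows --dp '[[0, 0, 0.04], [0, 0, 0.08], [0, 0, 0.12], [0, 0, 0.13]]' --rot '[[0, 0, 0], [0, 0, 0], [0, 0, 0], [0, 0, 0]]'

```text
clock: 34.92
eef_pos: [506.3, 106.3, 48.2]
tcp_rot: [3.141, -0.0, 1.596]
contact_force: [1.1, -1.0, 3.5]
opening: -0.002
grasp_force: 1.6
```

Emit:
play_rows --dp '[[0, 0, 0.03], [0, 0, 0.04], [0, 0, 0.04]]' --rot '[[0, 0, 0], [0, 0, 0], [0, 0, 0]]'

```text
clock: 35.17
eef_pos: [506.5, 106.4, 46.8]
tcp_rot: [3.14, -0.0, 1.595]
contact_force: [1.7, -0.9, 4.8]
opening: -0.0
grasp_force: 2.0
```

Emit:
play_rows --dp '[[0, 0, 0.03], [0, 0, 0.03], [0, 0, 0.03]]' --rot '[[0, 0, 0], [0, 0, 0], [0, 0, 0]]'

```text
clock: 35.42
eef_pos: [506.7, 106.4, 45.9]
tcp_rot: [3.14, -0.0, 1.596]
contact_force: [1.5, -1.3, 9.3]
opening: 0.004
grasp_force: 4.1
```

Emit:
play_rows --dp '[[0, 0, -0.5], [0, 0, -1.2], [0, 0, -2.2], [0, 0, -3], [0, 0, -3]]' --rot '[[0, 0, 0], [0, 0, 0], [0, 0, 0], [0, 0, 0], [0, 0, 0]]'

```text
clock: 35.83
eef_pos: [508.8, 107.1, 171.0]
tcp_rot: [3.134, -0.002, 1.595]
contact_force: [1.0, 0.6, 0.3]
opening: 0.0
grasp_force: 0.0
```

Emit:
play_rows --dp '[[0, 0, 0], [0, 0, 0], [0, 0, 0]]' --rot '[[0, 0, 0], [0, 0, 0], [0, 0, 0]]'

```text
clock: 36.08
eef_pos: [504.5, 106.1, 163.8]
tcp_rot: [-3.139, 0.0, 1.595]
contact_force: [-1.1, 0.2, 0.7]
opening: 0.002
grasp_force: 0.0
```

```bash
python3 - <<'E'
from h import *
plan([])
t=optics.grab_frame('top')
for c,a,k in blobs(t,(182,150,40,45),200,255,100,3000):
    q=np.array([onz(t,p,48.5)[:2] for p in k]); print(c.round(1),round(a),q.min(0).round(1),q.max(0).round(1))
print(r.sign_off())
E
```

```text
now 36.0833 [504.5 106.1 163.8] [-3.139  0.     1.595] F [-1.1  0.2  0.7] open 0.002
[195. 174.] 321 [577.3 -20.1] [625.6  33.4]
the job is handed in; nothing more can be done
None
```

I pressed lamp, next and zero in that order, pushed the round-window slide home until its shoulders met the frame, pressed read, and handed the job in at 36 s; sign-off returned no verdict.

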